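# Clamp the ground straps on the station's ground plate

### The arm

A 6-joint arm with a two-finger parallel gripper is mounted at the origin on the work surface. World frame = base frame: x ahead of the robot, y to its left, z up, the work surface at z = 0. Lengths are in m, angles in rad, forces in N, time in s.
With the tool pointing down it reaches from about 0.35 to 0.975 m from the base axis. Payload 4.9 kg.
Tool frame: the origin (TCP) lies at the very end of the fingers, on their centre line; the grasp point (between the pads) lies 19 mm behind it; z points along the fingers, y is the line along which they close (so a half turn about z gives the same grasp; the last joint's range is limited). The gripper opens to 85 mm and grips with 20 to 120 N. Pads are 22 mm wide; open, the fingers measure 114 mm over their backs; the gripper's body (76 mm by 85 mm) begins 54 mm behind the grasp point. The pads swing forward as they close: fully open they stand 13 mm farther back than shut.
Start: joints at [-1.242, 0.053, 1.613, -0, 1.476, -0.119], TCP at [0.271, -0.563, 0.231] pointing down, gripper open.
Joint ranges: [-3.01, 3.01], [-1.01, 2.22], [0.06, 2.58], [-1.02, 4.17], [0.09, 2.62], [-3.14, 3.14]. Speed limits (rad/s): [2.57, 2.57, 3.14, 3.14, 3.14, 3.14].

### API

Orientations are given as a rotation vector (axis times angle).
In Python, from station import ctrl gives the robot as it stands. The module is installed in compiled form; this text tells all that it offers.
- The arm moves only by the tool jog_arm, never from a script. Its argument "steps" is a list of rows, each an object with "delta_rot": the turn, a rotation vector about the tool's x, y, z in degrees, a list of three; "linear": the shift along the tool's x, y, z in m, a list of three; "grip": the finger opening in m, from 0 to 0.0854. In form: [{"delta_rot": [rx, ry, rz], "linear": [x, y, z], "grip": grip}, ...]. A call has 1 to 10 rows; each row shifts and turns the commanded pose from where the row before left it, along the tool's axes as they then stand; what a row does not reach is not made up. A row lasts 1/10 s, in which the tool goes at most 50 mm and 8.59 degrees, less where a joint would pass 70% of its speed; a pose out of reach is approached as far as the arm can. A call with a gripper value outside its range is refused whole. The fingers move at their own pace and stop on an object; "newtons" is the grip in N (left out, the last holds). Time passes only in rows, so rows that do not move let the fingers close. It gives the time, the measured TCP pose, the force, the opening and the grip force at its end, in the units of the state.
- ctrl.get_obs(): the state, without advancing time (a new reading comes with each control period).
- ctrl.get_image(name): name is "scene" or "side" or "wrist"; returns (picture, depth): 400x640x3 uint8, red, green, blue; 400x640 float32, m along the optical axis (not along the pixel's ray), 0 where there is no reading.
- ctrl.camera_info(name): a dict with "camera_matrix" (3x3 intrinsics, pixels), "distortion" ([k1, k2, p1, p2, k3] as OpenCV has them; the pictures are not rectified), "R" (3x3) and "t" (3): a world point X has camera coordinates R X + t; the wrist camera has in their place "T_tool_cam" (4x4, takes a point from camera to tool coordinates, whose origin is the TCP and whose axes are the flange's). Camera axes: x right, y down, z forward; pixel columns grow to the right and rows downward; lengths in m; the calibration is good to about 2 mm. A picture is of the moment at which its call begins: read the wrist's pose just before it. camera_info takes no time and is no camera call.
- ctrl.finish_job(): hands the job in; it is judged then, once.
The state is a dict: "t": time; "q": joint angles; "dq": joint speeds; "effort": joint torques, N m; "tool_pos": TCP position; "tool_rot": TCP orientation; "contact_force": force on the tool from outside, world axes, zero at the start; "wrist_torque": the same for the moment, N m; "opening": finger opening in m; "grip_force": force on a finger pad.
Only numpy, scipy, OpenCV 4.12 (cv2) and the standard library are available. Lean on these libraries where they do the work, as an engineer would, in place of code of your own. Each camera call takes 0.05 s, during which the arm holds its last target. There are 200 camera calls.

### The job

Bond the radio station's earth: take the stub brush, dip its bristles into the open paste pot, dab them on the bare copper plate in front of the screw clamp's pressure bar, and stand the brush back upright on its wooden coaster. Then lay every ground strap flat on the plate, side by side and pointing straight in, with the plain ends well under the pressure bar and the brass blocks towards the open side. Finally turn the T-handle clockwise until rising resistance shows that all straps are clamped firmly; leave the pot standing and do not disturb the radio, the carton or the meter.

Things in the scene. Friction and masses are not known exactly. Their poses are not given: they have to be found in the camera images.
- clamp: Grey screw clamp fixed to the bench. Origin on the bench top beneath the screw's vertical axis; own +x points from its open side (facing the robot) into the clamp, +y left, +z up. Its bridge spans x -20 to 20, y -135 to 135 mm, 70 to 86 mm above the bench, on two posts (y beyond +-106). Base x -150 to 30, 12 thick. In front of the bar (x -140 to -20) the copper plate is open from above.
- plate: Copper ground plate fixed on the clamp's base, 165 x 200 x 8; its top is 20 mm above the bench and spans the clamp's own x -140 to +25, y -100 to +100 mm. Origin under the screw axis, 12 mm above the bench, axes as the clamp's.
- thandle_grip (a point): Centre of the T-handle's crossbar, on the screw axis, 124 mm above the bench; it turns in place, without rising or sinking. Crossbar: steel, 80 long (99 over its end balls), 13 wide, 14 high, free from above; beneath it only the 12 mm thick shaft, down to the bridge (top 86 mm). Own x axis along the crossbar.
- thandle (a joint): T-handle angle, 0 to 7 rad, growing clockwise from above. At 0 the crossbar lies along the clamp's x. Each rad lowers the pressure bar 3 mm; the handle stays at its height. Steady drag about 0.15 N m; it stays where left. With straps in, the bar meets them near 4 rad; then the torque rises 0.03 N m per mm up to 0.27 at 4 mm (near 5.3 rad), where it stops hard.
- jaw (a joint): How far the pressure bar is pushed back against its spring (m): 0 free, 0.004 solid; 10 N per mm; firmly clamped is 0.0025 or more. The bar is dark steel, clamp x -18 to 18, y -95 to 95 mm, 14 high; its underside is 38 mm above the bench at handle 0 and sinks with the screw.
- strap0: Ground strap (may be absent: then None). Flat copper bar 150 long x 30 wide x 6 thick with an upright brass terminal block (24 along the bar, 18 across, top 48 above the bar's underside) near one end; 0.28 kg. Origin on the underside beneath the block's centre, 25 from the near end; own +x runs along the bar to the far end, 125 away; +y across, +z up.
- strap1: Ground strap (may be absent: then None). Flat copper bar 150 long x 30 wide x 6 thick with an upright brass terminal block (24 along the bar, 18 across, top 48 above the bar's underside) near one end; 0.28 kg. Origin on the underside beneath the block's centre, 25 from the near end; own +x runs along the bar to the far end, 125 away; +y across, +z up.
- strap2: Ground strap (may be absent: then None). Flat copper bar 150 long x 30 wide x 6 thick with an upright brass terminal block (24 along the bar, 18 across, top 48 above the bar's underside) near one end; 0.28 kg. Origin on the underside beneath the block's centre, 25 from the near end; own +x runs along the bar to the far end, 125 away; +y across, +z up.
- strap0_tip (a point): Middle of the far (plain) end edge of strap0, on its underside.
- strap1_tip (a point): The same for strap1.
- strap2_tip (a point): The same for strap2.
- brush: Stub brush standing on its bristles, 120 tall, 0.12 kg: round dark bristle head (radius 20) to 34, metal ferrule (radius 18) to 50, square wooden handle 22 x 22 from 50 to 120. Origin at the centre of the flat bristle end, own z up the handle, own x and y square to the handle's flats.
- brush_tip (a point): Centre of the flat bristle end of the brush (its foot).
- pot: Open round aluminium paste pot, loose on the bench, outer radius 43 at the foot and 45 at the rim, height 42, wall 4, floor 5 thick; 0.3 kg. Origin at the centre of its underside, z up.
- coaster: Square wooden coaster 110 x 110 x 6 fixed on the bench, the brush's place. Origin at the centre of its underside; z up.
- radio_front (a point): Middle of the lower front edge (towards the robot) of the black radio set 200 x 240 x 95 high behind it, not part of the job.
- carton_front (a point): Middle of the lower front edge (towards the robot) of the cardboard carton 170 x 270 x 130 high behind it, not part of the job.
- meter: Yellow hand meter lying flat, 150 x 75 x 38, not part of the job. Origin at the centre of its underside.
Things that resemble listed ones, but are neither listed nor needed, are in the scene too. Several things have the shape of the pot; the one meant has the colours described above. Leave any red look-alike of the strap2 alone.

How it is judged:
By the outcome, as a careful person would: the job done as asked, in the order asked, and still so for the second after the job is handed in, with the robot touching nothing.
Of strap0, strap1, strap2 only 2 to 3 are there at a start; the rules pass over those that are not, and their reading is None.
At some moment in a run one of pot, strap0, strap1, strap2 may be knocked a few centimetres aside while the robot is not near it.
It also fails if it takes over 210 s, if anything falls off the work surface, if the arm or the gripper's body presses on something with over 40 N, if the wrist force passes 120 N, or if a joint passes its speed limit or range.

## Working session

There is one attempt and no reset: what is moved stays moved. The work goes in short steps, Python scripts to look and compute and a tool call to move; the robot and the scene stay as the last step left them, time stands still between calls to the robot, and variables do not carry over. Pictures are saved under pics/ and viewed, at most 14 in all, crops included, and the job is handed in when it is done.

Besides the shell and the picture viewer there is one more tool, called after "Request:" as name(argument=value, ...) on one line, values as JSON. jog_arm: Moves the arm, as the interface text tells. Its arguments: {"type":"object","properties":{"steps":{"type":"array"},"newtons":{"type":"number"}},"required":["steps"]}

```bash
mkdir -p pics; cat > h.py <<'E'
import numpy as np, cv2
from scipy.spatial.transform import Rotation as Rn
from station import ctrl
def snap(n,fn=None):
    o=ctrl.get_obs(); im,d=ctrl.get_image(n); ci=ctrl.camera_info(n)
    if 'R' in ci: R,t=np.array(ci['R']),np.array(ci['t'])
    else:
        T=np.eye(4);T[:3,:3]=Rn.from_rotvec(o['tool_rot']).as_matrix();T[:3,3]=o['tool_pos']
        T=np.linalg.inv(T@np.array(ci['T_tool_cam'])); R,t=T[:3,:3],T[:3,3]
    if fn: cv2.imwrite('pics/'+fn,im[:,:,::-1])
    return im,d,dict(K=np.array(ci['camera_matrix']),D=np.array(ci['distortion']),R=R,t=t)
def ray(c,px):
    p=cv2.undistortPoints(np.array(px,float).reshape(-1,1,2),c['K'],c['D']).reshape(-1,2)
    return np.c_[p,np.ones(len(p))]
def onplane(c,px,z):
    r=ray(c,px)@c['R']; C=-c['R'].T@c['t']
    return C+r*((z-C[2])/r[:,2])[:,None]
def cloud(d,c):
    v,u=np.mgrid[:d.shape[0],:d.shape[1]]
    r=ray(c,np.c_[u.ravel(),v.ravel()])
    P=(r*d.ravel()[:,None]-c['t'])@c['R']
    P[d.ravel()==0]=np.nan
    return P.reshape(*d.shape,3)
E
python3 - <<'E'
from h import *
o=ctrl.get_obs();print(o['t'],o['tool_pos'],o['tool_rot'],o['opening'])
for n in ('scene','side'):
    im,d,c=snap(n,n+'0.png'); np.savez(n+'0.npz',im=im,d=d,**c)
    print(n,-c['R'].T@c['t'],c['R'][2],(d>0).mean())
E
```

```text
0.0 [ 0.27041205 -0.56275484  0.23004451] [-3.06112103e+00 -6.97135735e-01  3.77405850e-04] 0.0852793864083466
scene [1.15347583 0.6949526  1.27990219] [-0.417934   -0.47055038 -0.77711872] 0.995890625
side [ 0.21890622 -1.2803416   1.09630152] [ 0.16933927  0.76841676 -0.61713847] 0.99596875
```

View pics/scene0.png

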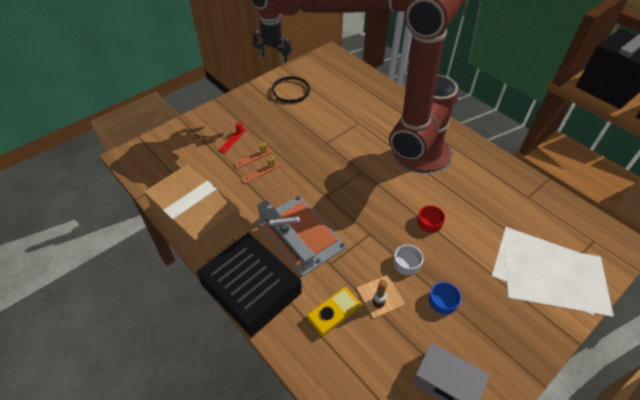

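View pics/side0.png

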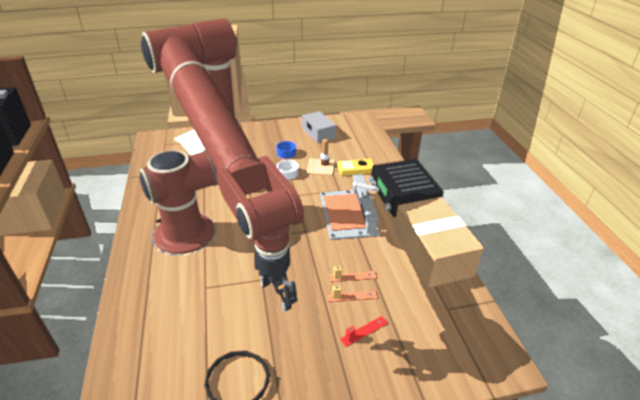

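The scene shows two copper straps (scene px (253,158), (261,172)), a red decoy (232,138), the clamp (300,235), the aluminium pot (407,260), and the brush on its coaster (380,295). In the side view they are at straps (355,276)/(352,295), clamp (350,213), pot (288,170) and brush (324,155).

```bash
cat > m0.py <<'E'
from h import *
def rect(P): 
    r=cv2.minAreaRect((P[:,:2]*1000).astype(np.float32)); return np.round(r[0],0),np.round(r[1],0),round(r[2],1)
for n in ('scene','side'):
    z=np.load(n+'0.npz'); im,d=z['im'],z['d']; c={k:z[k] for k in 'KDRt'}
    P=cloud(d,c); Z=P[...,2]; hsv=cv2.cvtColor(im,cv2.COLOR_RGB2HSV)
    A=dict(scene=dict(straps=(230,140,285,190),clamp=(255,190,350,275),pot=(390,240,426,278),brush=(355,275,407,320)),
           side=dict(straps=(325,262,385,305),clamp=(315,172,382,245),pot=(275,158,302,182),brush=(305,138,336,176)))[n]
    for k,(a,b,e,f) in A.items():
        p=P[b:f,a:e].reshape(-1,3); h=hsv[b:f,a:e].reshape(-1,3); zz=p[:,2]
        print(n,k,'table z',np.round(np.nanpercentile(zz,[5,50,95]),4))
        if k=='straps':
            m=((zz>.004)&(zz<.06)).reshape(f-b,e-a).astype(np.uint8)
            N,L,S,_=cv2.connectedComponentsWithStats(m)
            for i in range(1,N):
                if S[i,4]>25:
                    q=p[(L==i).ravel()]; print('  comp',S[i,4],rect(q[q[:,2]<.02]), 'block top',q[q[:,2]>.035].mean(0).round(3),'z',np.median(q[:,2]).round(3))
        if k=='clamp':
            q=p[(h[:,0]<14)&(h[:,1]>130)&(zz>.012)&(zz<.03)]; print('  copper',len(q),rect(q))
            q=p[(zz>.06)&(zz<.1)]; print('  bridge',len(q),rect(q),np.median(q[:,2]))
            q=p[(zz>.108)&(zz<.15)]; print('  handle',len(q),rect(q),np.median(q[:,2]))
        if k=='pot':
            q=p[(zz>.034)&(zz<.06)]; print('  rim',len(q),cv2.minEnclosingCircle((q[:,:2]*1000).astype(np.float32)))
        if k=='brush':
            q=p[(zz>.1)&(zz<.135)]; print('  top',len(q),q.mean(0).round(3)); q=p[(zz>.06)&(zz<.12)]; print('  handle',len(q),rect(q),q.mean(0).round(3))
            q=p[(zz>.003)&(zz<.012)]; print('  coaster',len(q),rect(q))
E
python3 m0.py
```

```text
scene straps table z [-0.0062 -0.0002  0.0115]
  comp 199 (array([ 522., -409.]), array([ 60., 154.]), 86.6) block top [ 0.472 -0.391  0.044] z 0.008
  comp 217 (array([ 545., -318.]), array([ 35., 154.]), 84.9) block top [ 0.494 -0.313  0.044] z 0.008
scene clamp table z [-0.0044  0.0122  0.0959]
  copper 1394 (array([611.,  -8.]), array([201., 166.]), 85.5)
  bridge 1664 (array([687.,   9.]), array([292., 177.]), 53.6) 0.08894005648031439
  handle 175 (array([669., -11.]), array([19., 96.]), 57.1) 0.1280657193932462
scene pot table z [-0.0042  0.0028  0.0398]
  rim 146 ((423.74755859375, 302.078125), 46.4571418762207)
scene brush table z [-0.0039  0.003   0.0797]
  top 84 [0.597 0.341 0.12 ]
  handle 90 (array([600., 341.]), array([21., 30.]), 39.3) [0.601 0.343 0.09 ]
  coaster 833 (array([572., 331.]), array([148., 163.]), 48.0)
side straps table z [-0.0046  0.0001  0.0275]
  comp 169 (array([ 502., -317.]), array([47., 76.]), 85.8) block top [ 0.488 -0.323  0.045] z 0.017
  comp 99 (array([ 579., -329.]), array([32., 67.]), 84.2) block top [nan nan nan] z 0.006
  comp 276 (array
[... 283 characters left out ...]
  bridge 575 (array([699.,  -3.]), array([310., 110.]), 85.0) 0.0840465011174309
  handle 124 (array([665., -17.]), array([21., 95.]), 60.6) 0.12685902974883273
side pot table z [-0.0047  0.0167  0.5554]
  rim 77 ((420.239501953125, 298.4411926269531), 49.767948150634766)
side brush table z [-0.0059  0.0012  0.0847]
  top 40 [0.588 0.331 0.114]
  handle 76 (array([589., 333.]), array([22., 31.]), 14.7) [0.587 0.329 0.093]
  coaster 251 (array([588., 402.]), array([309., 134.]), 81.5)m0.py:17: RuntimeWarning: Mean of empty slice.
  q=p[(L==i).ravel()]; print('  comp',S[i,4],rect(q[q[:,2]<.02]), 'block top',q[q[:,2]>.035].mean(0).round(3),'z',np.median(q[:,2]).round(3))
  ret = um.true_divide(
```

```bash
cat > go.py <<'E'
import sys
from h import *
def psi(o):
    R=Rn.from_rotvec(o['tool_rot']).as_matrix(); return np.degrees(np.arctan2(R[1,0],R[0,0])),R
def go(x,y,z,p=None):
    o=ctrl.get_obs(); ps,R=psi(o)
    d=R.T@(np.array([x,y,z])-o['tool_pos']); n=int(np.ceil(np.linalg.norm(d)/.05))
    print('lin total',d.round(4),'rows',n,'each',(d/n).round(4),'| t',round(o['t'],1),'tilt',np.degrees(np.arccos(-R[2,2])).round(2),'psi',ps.round(2),'q6',np.degrees(o['q'][5]).round(0))
    if p is not None:
        w=-(p-ps+180)%360-180 if False else ((ps-p+180)%360-180)
        print('  turn about tool z',round(w,2),'q6 after (approx, at goal)',round(np.degrees(np.arctan2(y,x))+90-(ps-w),0))
if __name__=='__main__': go(*map(float,sys.argv[1:]))
E
python3 -c "
from h import *
print(np.array(ctrl.camera_info('wrist')['T_tool_cam']).round(3), ctrl.camera_info('wrist')['camera_matrix'])"
python3 go.py 0.46 0.30 0.40 122
```

```text
[[ 0.    -0.956 -0.293  0.074]
 [ 1.     0.     0.001 -0.001]
 [-0.    -0.293  0.956 -0.142]
 [ 0.     0.     0.     1.   ]] [[288.3856496    0.         321.07074043]
 [  0.         288.3856496  199.95839568]
 [  0.           0.           1.        ]]
lin total [ 0.5445 -0.696  -0.1684] rows 18 each [ 0.0303 -0.0387 -0.0094] | t 0.1 tilt 0.11 psi 25.66 q6 -7.0
  turn about tool z -96.34 q6 after (approx, at goal) 1.0
```

Request:
jog_arm(steps=[{"delta_rot":[0,0,0],"linear":[0.03,-0.038,-0.0094],"grip":0.085},{"delta_rot":[0,0,0],"linear":[0.03,-0.038,-0.0094],"grip":0.085},{"delta_rot":[0,0,0],"linear":[0.03,-0.038,-0.0094],"grip":0.085},{"delta_rot":[0,0,0],"linear":[0.03,-0.038,-0.0094],"grip":0.085},{"delta_rot":[0,0,0],"linear":[0.03,-0.038,-0.0094],"grip":0.085},{"delta_rot":[0,0,0],"linear":[0.03,-0.038,-0.0094],"grip":0.085},{"delta_rot":[0,0,0],"linear":[0.03,-0.038,-0.0094],"grip":0.085},{"delta_rot":[0,0,0],"linear":[0.03,-0.038,-0.0094],"grip":0.085},{"delta_rot":[0,0,0],"linear":[0.03,-0.038,-0.0094],"grip":0.085},{"delta_rot":[0,0,0],"linear":[0.03,-0.038,-0.0094],"grip":0.085}], newtons=40)

```text
t: 1.1
tool_pos: [0.3762, -0.089, 0.3253]
tool_rot: [3.063, 0.696, 0.001]
contact_force: [2.3, -0.5, 0.7]
opening: 0.0848
grip_force: 0.0
```

Request:
jog_arm(steps=[{"delta_rot":[0,0,0],"linear":[0.03,-0.038,-0.0094],"grip":0.085},{"delta_rot":[0,0,0],"linear":[0.03,-0.038,-0.0094],"grip":0.085},{"delta_rot":[0,0,0],"linear":[0.03,-0.038,-0.0094],"grip":0.085},{"delta_rot":[0,0,0],"linear":[0.03,-0.038,-0.0094],"grip":0.085},{"delta_rot":[0,0,0],"linear":[0.03,-0.038,-0.0094],"grip":0.085},{"delta_rot":[0,0,0],"linear":[0.03,-0.038,-0.0094],"grip":0.085},{"delta_rot":[0,0,0],"linear":[0.03,-0.038,-0.0094],"grip":0.085},{"delta_rot":[0,0,0],"linear":[0.03,-0.038,-0.0094],"grip":0.085},{"delta_rot":[0,0,0],"linear":[0,0,0],"grip":0.085}])

```text
t: 2.0
tool_pos: [0.4613, 0.2914, 0.3997]
tool_rot: [-3.06, -0.706, 0.002]
contact_force: [-0.2, -0.5, -0.5]
opening: 0.0853
grip_force: 0.0
```

Request:
jog_arm(steps=[{"delta_rot":[0,0,-8.5],"linear":[0,0,0],"grip":0.085},{"delta_rot":[0,0,-8.5],"linear":[0,0,0],"grip":0.085},{"delta_rot":[0,0,-8.5],"linear":[0,0,0],"grip":0.085},{"delta_rot":[0,0,-8.5],"linear":[0,0,0],"grip":0.085},{"delta_rot":[0,0,-8.5],"linear":[0,0,0],"grip":0.085},{"delta_rot":[0,0,-8.5],"linear":[0,0,0],"grip":0.085},{"delta_rot":[0,0,-8.5],"linear":[0,0,0],"grip":0.085},{"delta_rot":[0,0,-8.5],"linear":[0,0,0],"grip":0.085},{"delta_rot":[0,0,-8.5],"linear":[0,0,0],"grip":0.085},{"delta_rot":[0,0,-8.5],"linear":[0,0,0],"grip":0.085}])

```text
t: 3.0
tool_pos: [0.461, 0.2863, 0.3999]
tool_rot: [-1.78, -2.588, 0.002]
contact_force: [0.5, 0.0, 1.0]
opening: 0.0849
grip_force: 0.0
```

```bash
python3 - <<'E'
from h import *
im,d,c=snap('wrist','w1.png'); np.savez('w1.npz',im=im,d=d,**c)
o=ctrl.get_obs();print(o['t'],o['tool_pos'],o['q'])
E
```

```text
3.05 [0.4610231  0.28631575 0.39989577] [ 4.18695513e-01 -1.86461818e-01  1.56534648e+00 -1.96415952e-04
  1.76378862e+00  4.90271016e-02]
```

View pics/w1.png

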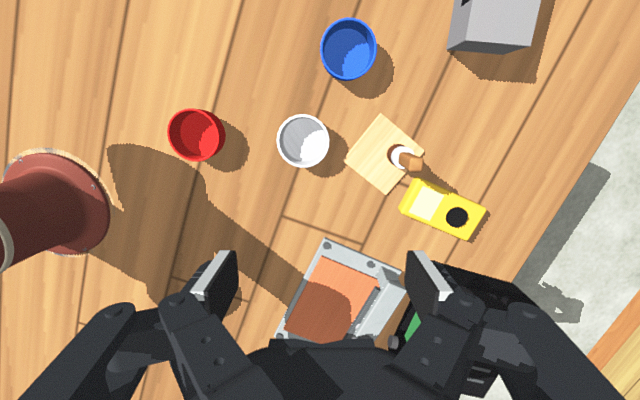

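Wrist view: pot rim centred about (303,140), coaster at (384,154), brush on it with handle top near (413,163), meter beside it at (444,210), and the plate at (330,300).

```bash
cat > m1.py <<'E'
from h import *
z=np.load('w1.npz'); im,d=z['im'],z['d']; c={k:z[k] for k in 'KDRt'}
P=cloud(d,c); hsv=cv2.cvtColor(im,cv2.COLOR_RGB2HSV)
def r(P,nm): q=cv2.minAreaRect((P[:,:2]*1000).astype(np.float32)); print(nm,len(P),np.round(q[0],1),np.round(q[1],1),round(q[2],1))
B=P[100:200,335:430].reshape(-1,3); h=hsv[100:200,335:430].reshape(-1,3)
z_=B[:,2]
q=B[(z_>.118)&(z_<.14)]; r(q,'brushtop'); print(q.mean(0))
q=B[(z_>.06)]; r(q,'handle'); print(np.nanmax(z_))
q=B[(z_>.002)&(z_<.009)&(h[:,2]>150)]; r(q,'coaster z')
# coaster by colour
a,b,e,f=335,100,430,200
m=cv2.inRange(hsv[b:f,a:e],(8,30,190),(28,150,255)); N,L,S,_=cv2.connectedComponentsWithStats(m); i=1+S[1:,4].argmax()
v,u=np.nonzero(L==i); r(onplane(c,np.c_[u+a,v+b],.006),'coaster col')
Q=P[100:180,260:345].reshape(-1,3); q=Q[(Q[:,2]>.036)&(Q[:,2]<.05)]
print('pot rim',len(q),cv2.minEnclosingCircle((q[:,:2]*1000).astype(np.float32)),cv2.fitEllipse(cv2.convexHull((q[:,:2]*1000).astype(np.float32))))
q=Q[(Q[:,2]>.003)&(Q[:,2]<.03)]; print(np.median(q[:,2]))
C=P[230:345,270:410].reshape(-1,3); hh=hsv[230:345,270:410].reshape(-1,3)
q=C[(hh[:,0]<14)&(hh[:,1]>130)&(C[:,2]>.012)&(C[:,2]<.03)]; r(q,'copper')
M=P[170:250,390:500].reshape(-1,3); q=M[M[:,2]>.03]; r(q,'meter'); q=M[(M[:,2]>.03)]; print(q[:,2].max())
print('table',np.nanmedian(P[60:120,240:300,2]))
E
python3 m1.py; python3 -c "
import cv2; i=cv2.imread('pics/w1.png')[100:200,335:435]; cv2.imwrite('pics/w1c.png',cv2.resize(i,None,fx=6,fy=6,interpolation=2))"
```

```text
brushtop 216 [589.  336.8] [22. 22.] 17.8
[0.58754427 0.33672667 0.12435781]
handle 403 [588.6 336.7] [22.5 22.1] 19.4
0.12779069121600087
coaster z 2856 [559.8 328.8] [164.4 180.1] 21.1
coaster col 7522 [564.5 331.6] [177.1 183.4] 21.8
pot rim 411 ((421.1044616699219, 299.814697265625), 44.801536560058594) ((420.8094482421875, 300.3958740234375), (87.07337188720703, 89.24481964111328), 121.48756408691406)
0.004835813690316326
copper 4507 [593.7  -6.9] [199.8 137.8] 85.7
meter 2486 [682.  278.3] [ 83.2 211.3] 81.3
0.1264057531440694
table -0.0006198595533099273
```

View pics/w1c.png

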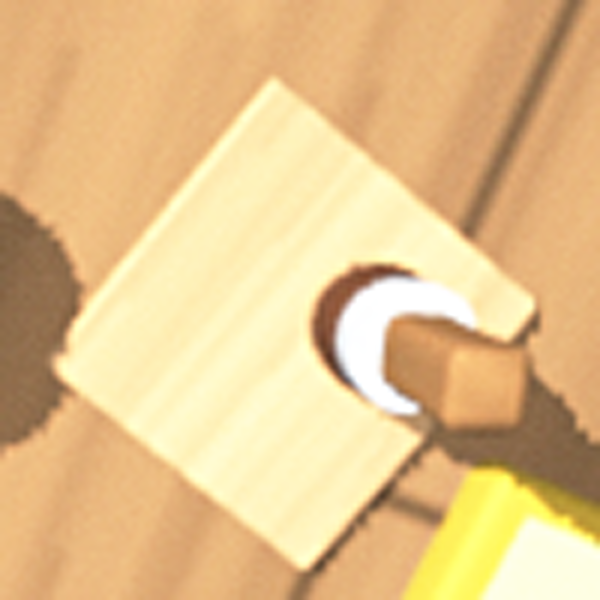

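```bash
python3 - <<'E'
from h import *
z=np.load('w1.npz'); c={k:z[k] for k in 'KDRt'}
px=np.array([(275,80),(535,300),(305,570),(60,365)])/6+[335,100]
q=onplane(c,px,.006); print(q.round(4),np.linalg.norm(np.diff(q[[0,1,2,3,0]],axis=0),axis=1),q.mean(0),np.degrees(np.arctan2(*(q[1]-q[0])[[1,0]])))
E
python3 go.py .5887 .3367 .18 108.6
```

```text
[[0.533  0.3924 0.006 ]
 [0.6349 0.362  0.006 ]
 [0.6047 0.2576 0.006 ]
 [0.5057 0.2906 0.006 ]] [0.10632605 0.10870224 0.10442203 0.10542771] [0.56956118 0.32565078 0.006     ] -16.628503130521118
lin total [0.0009 0.1375 0.2197] rows 6 each [0.0002 0.0229 0.0366] | t 3.0 tilt 0.06 psi 111.18 q6 3.0
  turn about tool z 2.58 q6 after (approx, at goal) 11.0
```

Request:
jog_arm(steps=[{"delta_rot":[0,0,2.6],"linear":[0,0,0],"grip":0.085},{"delta_rot":[0,0,0],"linear":[0.001,0.035,0.035],"grip":0.085},{"delta_rot":[0,0,0],"linear":[0.001,0.035,0.035],"grip":0.085},{"delta_rot":[0,0,0],"linear":[0.001,0.034,0.035],"grip":0.085},{"delta_rot":[0,0,0],"linear":[0.001,0.033,0.035],"grip":0.085},{"delta_rot":[0,0,0],"linear":[0,0,0.04],"grip":0.085},{"delta_rot":[0,0,0],"linear":[0,0,0.04],"grip":0.085},{"delta_rot":[0,0,0],"linear":[0,0,0],"grip":0.085},{"delta_rot":[0,0,0],"linear":[0,0,0],"grip":0.085}])

```text
t: 3.95
tool_pos: [0.5898, 0.3328, 0.1801]
tool_rot: [-1.847, -2.54, 0.003]
contact_force: [1.5, -0.6, 1.3]
opening: 0.0852
grip_force: 0.0
```

```bash
python3 go.py .5887 .3367 .077 108.6; python3 - <<'E'
from h import *
im,d,c=snap('wrist'); P=cloud(d,c); q=P.reshape(-1,3); o=ctrl.get_obs()['tool_pos']
m=(np.abs(q[:,0]-.588)<.03)&(np.abs(q[:,1]-.337)<.03)&(q[:,2]>.112)&(q[:,2]<.135)
r=cv2.minAreaRect((q[m][:,:2]*1000).astype(np.float32));print(r,m.sum(),q[m].mean(0))
E
```

```text
lin total [0.0041 0.0004 0.1031] rows 3 each [0.0014 0.0001 0.0344] | t 4.0 tilt 0.11 psi 107.97 q6 5.0
  turn about tool z -0.63 q6 after (approx, at goal) 11.0
((589.2940063476562, 338.71002197265625), (21.881677627563477, 21.00514030456543), 17.85717010498047) 870 [0.58879642 0.34017219 0.12340782]
```

Request:
jog_arm(steps=[{"delta_rot":[0,0,0],"linear":[0.005,0,0.025],"grip":0.085},{"delta_rot":[0,0,0],"linear":[0,0,0.025],"grip":0.085},{"delta_rot":[0,0,0],"linear":[0,0,0.025],"grip":0.085},{"delta_rot":[0,0,0],"linear":[0,0,0.028],"grip":0.085},{"delta_rot":[0,0,0],"linear":[0,0,0],"grip":0.01},{"delta_rot":[0,0,0],"linear":[0,0,0],"grip":0.01},{"delta_rot":[0,0,0],"linear":[0,0,0],"grip":0.01},{"delta_rot":[0,0,0],"linear":[0,0,0],"grip":0.01},{"delta_rot":[0,0,0],"linear":[0,0,0],"grip":0.01},{"delta_rot":[0,0,0],"linear":[0,0,0],"grip":0.01}], newtons=50)

```text
t: 5.0
tool_pos: [0.5903, 0.3387, 0.0804]
tool_rot: [1.844, 2.541, 0.006]
contact_force: [0.9, -0.2, 6.4]
opening: 0.0213
grip_force: 50.0
```

Request:
jog_arm(steps=[{"delta_rot":[0,0,0],"linear":[0,0,0],"grip":0.01},{"delta_rot":[0,0,0],"linear":[0,0,0],"grip":0.01},{"delta_rot":[0,0,0],"linear":[0,0,-0.02],"grip":0.01},{"delta_rot":[0,0,0],"linear":[0,0,-0.04],"grip":0.01},{"delta_rot":[0,0,0],"linear":[0,0,-0.04],"grip":0.01},{"delta_rot":[0,0,0],"linear":[0,0,0],"grip":0.01},{"delta_rot":[0,0,0],"linear":[0,0,0],"grip":0.01}])

```text
t: 5.7
tool_pos: [0.5894, 0.3384, 0.1795]
tool_rot: [1.844, 2.541, 0.004]
contact_force: [-0.1, 1.1, -1.6]
opening: 0.0215
grip_force: 49.6
```

```bash
python3 go.py .421 .300 .19; python3 - <<'E'
from h import *
im,d,c=snap('wrist','w2.png'); P=cloud(d,c); q=P.reshape(-1,3); o=ctrl.get_obs(); print(o['contact_force'])
m=(np.abs(q[:,0]-.42)<.055)&(np.abs(q[:,1]-.3)<.055)&(q[:,2]>.035)&(q[:,2]<.05)
print(m.sum(), cv2.minEnclosingCircle((q[m][:,:2]*1000).astype(np.float32)) if m.sum()>9 else '')
E
```

```text
lin total [ 0.0157 -0.172  -0.0111] rows 4 each [ 0.0039 -0.043  -0.0028] | t 5.7 tilt 0.19 psi 108.06 q6 6.0
[ 0.23221729 -0.10501659 -2.26521631]
1594 ((419.90362548828125, 300.6238708496094), 45.46339797973633)
```

View pics/w2.png

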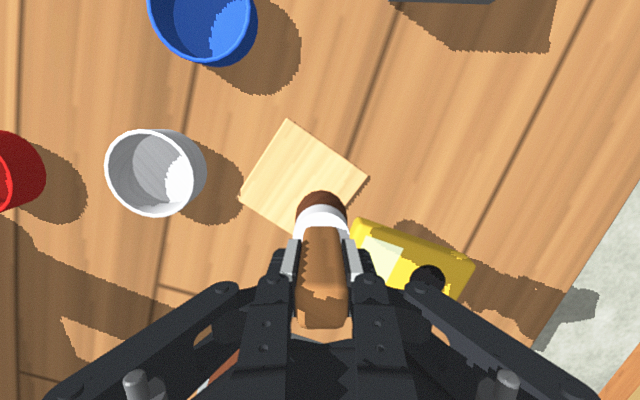

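Brush held between the pads at (322,270); pot unchanged at (155,172).

Request:
jog_arm(steps=[{"delta_rot":[0,0,0],"linear":[0.004,-0.043,0],"grip":0.01},{"delta_rot":[0,0,0],"linear":[0.004,-0.043,0],"grip":0.01},{"delta_rot":[0,0,0],"linear":[0.004,-0.043,0],"grip":0.01},{"delta_rot":[0,0,0],"linear":[0.004,-0.043,0],"grip":0.01},{"delta_rot":[0,0,0],"linear":[0,0,0],"grip":0.01},{"delta_rot":[0,0,0],"linear":[0,0,0.02],"grip":0.01},{"delta_rot":[0,0,0],"linear":[0,0,0.02],"grip":0.01},{"delta_rot":[0,0,0],"linear":[0,0,0],"grip":0.01}])

```text
t: 6.55
tool_pos: [0.4177, 0.2985, 0.1327]
tool_rot: [-1.843, -2.539, 0.012]
contact_force: [-1.2, -1.0, -0.3]
opening: 0.0217
grip_force: 49.9
```

```bash
python3 go.py .4203 .3003 .083 108.6
```

```text
lin total [0.001  0.0035 0.0497] rows 1 each [0.001  0.0035 0.0497] | t 6.5 tilt 0.51 psi 108.05 q6 9.0
  turn about tool z -0.55 q6 after (approx, at goal) 17.0
```

Request:
jog_arm(steps=[{"delta_rot":[0,0,0],"linear":[0.001,0.002,0.01],"grip":0.01},{"delta_rot":[0,0,0],"linear":[0,0,0.012],"grip":0.01},{"delta_rot":[0,0,0],"linear":[0,0,0.012],"grip":0.01},{"delta_rot":[0,0,0],"linear":[0,0,0.012],"grip":0.01},{"delta_rot":[0,0,0],"linear":[0,0,0.002],"grip":0.01},{"delta_rot":[0,0,0],"linear":[0,0,0],"grip":0.01},{"delta_rot":[0,0,0],"linear":[0,0,0],"grip":0.01}])

```text
t: 7.25
tool_pos: [0.4221, 0.3017, 0.09]
tool_rot: [1.845, 2.542, 0.001]
contact_force: [0.0, -0.1, -0.1]
opening: 0.0213
grip_force: 50.1
```

Request:
jog_arm(steps=[{"delta_rot":[0,0,0],"linear":[0,0,0.004],"grip":0.01},{"delta_rot":[0,0,0],"linear":[0,0,0.004],"grip":0.01},{"delta_rot":[0,0,0],"linear":[0,0,0.002],"grip":0.01},{"delta_rot":[0,0,0],"linear":[0,0,0],"grip":0.01},{"delta_rot":[0,0,0],"linear":[0,0,0],"grip":0.01},{"delta_rot":[0,0,0],"linear":[0,0,0],"grip":0.01}])

```text
t: 7.85
tool_pos: [0.4218, 0.3015, 0.0794]
tool_rot: [-1.845, -2.542, -0.0]
contact_force: [0.3, -0.2, -1.4]
opening: 0.0213
grip_force: 50.1
```

Request:
jog_arm(steps=[{"delta_rot":[0,0,0],"linear":[0,0,-0.02],"grip":0.01},{"delta_rot":[0,0,0],"linear":[0,0,-0.03],"grip":0.01},{"delta_rot":[0,0,0],"linear":[0,0,-0.03],"grip":0.01},{"delta_rot":[0,0,0],"linear":[0,0,-0.03],"grip":0.01},{"delta_rot":[0,0,0],"linear":[0,0,0],"grip":0.01},{"delta_rot":[0,0,0],"linear":[0,0,0],"grip":0.01}])

```text
t: 8.45
tool_pos: [0.422, 0.3016, 0.1898]
tool_rot: [1.845, 2.542, 0.002]
contact_force: [-0.6, 0.1, -2.6]
opening: 0.0216
grip_force: 50.2
```

```bash
python3 go.py .586 -.006 .18 
```

```text
lin total [-0.3433  0.0606  0.0098] rows 7 each [-0.049   0.0087  0.0014] | t 8.4 tilt 0.07 psi 108.06 q6 9.0
```

Request:
jog_arm(steps=[{"delta_rot":[0,0,0],"linear":[-0.043,0.0076,0],"grip":0.01},{"delta_rot":[0,0,0],"linear":[-0.043,0.0076,0],"grip":0.01},{"delta_rot":[0,0,0],"linear":[-0.043,0.0076,0],"grip":0.01},{"delta_rot":[0,0,0],"linear":[-0.043,0.0076,0],"grip":0.01},{"delta_rot":[0,0,0],"linear":[-0.043,0.0076,0],"grip":0.01},{"delta_rot":[0,0,0],"linear":[-0.043,0.0076,0],"grip":0.01},{"delta_rot":[0,0,0],"linear":[-0.043,0.0076,0],"grip":0.01},{"delta_rot":[0,0,0],"linear":[-0.043,0.0076,0],"grip":0.01},{"delta_rot":[0,0,0],"linear":[0,0,0.01],"grip":0.01},{"delta_rot":[0,0,0],"linear":[0,0,0],"grip":0.01}])

```text
t: 9.45
tool_pos: [0.5841, -0.0071, 0.1751]
tool_rot: [-1.844, -2.535, 0.005]
contact_force: [-0.3, 0.1, -1.0]
opening: 0.0216
grip_force: 50.1
```

Request:
jog_arm(steps=[{"delta_rot":[0,0,0],"linear":[0,0,0.03],"grip":0.01},{"delta_rot":[0,0,0],"linear":[0,0,0.03],"grip":0.01},{"delta_rot":[0,0,0],"linear":[0,0,0.012],"grip":0.01},{"delta_rot":[0,0,0],"linear":[0,0,0],"grip":0.01},{"delta_rot":[0,0,0],"linear":[0,0,0],"grip":0.01}])

```text
t: 9.95
tool_pos: [0.5863, -0.006, 0.108]
tool_rot: [1.844, 2.543, 0.0]
contact_force: [0.4, -0.3, -1.1]
opening: 0.0218
grip_force: 50.0
```

Foot is now about 33 mm up; plate at 20.

Request:
jog_arm(steps=[{"delta_rot":[0,0,0],"linear":[0,0,0.006],"grip":0.01},{"delta_rot":[0,0,0],"linear":[0,0,0.004],"grip":0.01},{"delta_rot":[0,0,0],"linear":[0,0,0.002],"grip":0.01},{"delta_rot":[0,0,0],"linear":[0,0,0.001],"grip":0.01},{"delta_rot":[0,0,0],"linear":[0,0,0.001],"grip":0.01},{"delta_rot":[0,0,0],"linear":[0,0,0],"grip":0.01},{"delta_rot":[0,0,0],"linear":[0,0,0],"grip":0.01}])

```text
t: 10.65
tool_pos: [0.5864, -0.0068, 0.0944]
tool_rot: [1.845, 2.542, -0.0]
contact_force: [-2.9, 1.5, 4.7]
opening: 0.0216
grip_force: 50.8
```

Request:
jog_arm(steps=[{"delta_rot":[0,0,0],"linear":[0,0,0.001],"grip":0.01},{"delta_rot":[0,0,0],"linear":[0,0,0],"grip":0.01},{"delta_rot":[0,0,0],"linear":[0,0,0],"grip":0.01},{"delta_rot":[0,0,0],"linear":[0,0,0],"grip":0.01}])

```text
t: 11.05
tool_pos: [0.5865, -0.0068, 0.0944]
tool_rot: [1.845, 2.542, -0.0]
contact_force: [-6.0, 0.4, 10.1]
opening: 0.0212
grip_force: 51.6
```

Request:
jog_arm(steps=[{"delta_rot":[0,0,0],"linear":[0,0,-0.015],"grip":0.01},{"delta_rot":[0,0,0],"linear":[0,0,-0.03],"grip":0.01},{"delta_rot":[0,0,0],"linear":[0,0,-0.04],"grip":0.01},{"delta_rot":[0,0,0],"linear":[0,0,-0.01],"grip":0.01},{"delta_rot":[0,0,0],"linear":[0,0,0],"grip":0.01},{"delta_rot":[0,0,0],"linear":[0,0,0],"grip":0.01}])

```text
t: 11.65
tool_pos: [0.5855, -0.0066, 0.1861]
tool_rot: [-1.844, -2.541, 0.001]
contact_force: [0.4, 0.2, -2.5]
opening: 0.0214
grip_force: 50.2
```

```bash
python3 go.py .5696 .3257 .19; python3 - <<'E'
from h import *
snap('wrist','w3.png')
im,d,c=snap('side'); P=cloud(d,c).reshape(-1,3); m=(np.abs(P[:,0]-.42)<.06)&(np.abs(P[:,1]-.3)<.06)&(P[:,2]>.034)&(P[:,2]<.05)
print(cv2.minEnclosingCircle((P[m][:,:2]*1000).astype(np.float32)))
E
```

```text
lin total [ 0.3209  0.0878 -0.0038] rows 7 each [ 0.0458  0.0125 -0.0005] | t 11.7 tilt 0.1 psi 108.06 q6 -26.0
((416.569091796875, 294.88330078125), 51.201698303222656)
```

Request:
jog_arm(steps=[{"delta_rot":[0,0,0],"linear":[0.04,0.011,0],"grip":0.01},{"delta_rot":[0,0,0],"linear":[0.04,0.011,0],"grip":0.01},{"delta_rot":[0,0,0],"linear":[0.04,0.011,0],"grip":0.01},{"delta_rot":[0,0,0],"linear":[0.04,0.011,0],"grip":0.01},{"delta_rot":[0,0,0],"linear":[0.04,0.011,0],"grip":0.01},{"delta_rot":[0,0,0],"linear":[0.04,0.011,0],"grip":0.01},{"delta_rot":[0,0,0],"linear":[0.04,0.011,0],"grip":0.01},{"delta_rot":[0,0,0],"linear":[0.04,0.011,0],"grip":0.01},{"delta_rot":[0,0,0],"linear":[0,0,0.02],"grip":0.01},{"delta_rot":[0,0,0],"linear":[0,0,0],"grip":0.01}])

```text
t: 12.75
tool_pos: [0.5677, 0.3248, 0.162]
tool_rot: [-1.84, -2.541, 0.012]
contact_force: [-0.5, -0.7, -1.2]
opening: 0.0212
grip_force: 50.0
```

Request:
jog_arm(steps=[{"delta_rot":[0,0,0],"linear":[0,0,0.03],"grip":0.01},{"delta_rot":[0,0,0],"linear":[0,0,0.03],"grip":0.01},{"delta_rot":[0,0,0],"linear":[0,0,0.015],"grip":0.01},{"delta_rot":[0,0,0],"linear":[0,0,0],"grip":0.01},{"delta_rot":[0,0,0],"linear":[0,0,0],"grip":0.01},{"delta_rot":[0,0,0],"linear":[0,0,0],"grip":0.01}])

```text
t: 13.35
tool_pos: [0.572, 0.3251, 0.0947]
tool_rot: [1.845, 2.541, 0.004]
contact_force: [-0.4, -0.1, -0.3]
opening: 0.0213
grip_force: 50.0
```

Request:
jog_arm(steps=[{"delta_rot":[0,0,0],"linear":[0,0,0.007],"grip":0.01},{"delta_rot":[0,0,0],"linear":[0,0,0.004],"grip":0.01},{"delta_rot":[0,0,0],"linear":[0,0,0.002],"grip":0.01},{"delta_rot":[0,0,0],"linear":[0,0,0.001],"grip":0.01},{"delta_rot":[0,0,0],"linear":[0,0,0.0005],"grip":0.01},{"delta_rot":[0,0,0],"linear":[0,0,0],"grip":0.01},{"delta_rot":[0,0,0],"linear":[0,0,0],"grip":0.01}])

```text
t: 14.05
tool_pos: [0.571, 0.325, 0.0804]
tool_rot: [1.845, 2.542, 0.0]
contact_force: [-4.3, -2.4, 8.7]
opening: 0.0211
grip_force: 51.4
```

Standing with contact; release and rise.

Request:
jog_arm(steps=[{"delta_rot":[0,0,0],"linear":[0,0,0],"grip":0.04},{"delta_rot":[0,0,0],"linear":[0,0,0],"grip":0.06},{"delta_rot":[0,0,0],"linear":[0,0,0],"grip":0.07},{"delta_rot":[0,0,0],"linear":[0,0,0],"grip":0.07},{"delta_rot":[0,0,0],"linear":[0,0,0],"grip":0.07},{"delta_rot":[0,0,0],"linear":[0,0,-0.02],"grip":0.07},{"delta_rot":[0,0,0],"linear":[0,0,-0.04],"grip":0.07},{"delta_rot":[0,0,0],"linear":[0,0,-0.05],"grip":0.07},{"delta_rot":[0,0,0],"linear":[0,0,-0.05],"grip":0.07},{"delta_rot":[0,0,0],"linear":[0,0,0],"grip":0.07}])

```text
t: 15.05
tool_pos: [0.5747, 0.3266, 0.249]
tool_rot: [1.84, 2.536, 0.023]
contact_force: [-0.4, 0.1, 1.2]
opening: 0.07
grip_force: 0.0
```

```bash
python3 go.py .50 -.30 .24 85;  python3 - <<'E'
from h import *
im,d,c=snap('wrist','w4.png'); P=cloud(d,c); q=P.reshape(-1,3)
m=(np.abs(q[:,0]-.571)<.03)&(np.abs(q[:,1]-.325)<.03)&(q[:,2]>.112)&(q[:,2]<.135)
print(m.sum(),cv2.minAreaRect((q[m][:,:2]*1000).astype(np.float32)))
E
```

```text
lin total [-0.5726 -0.2653  0.0036] rows 13 each [-0.044  -0.0204  0.0003] | t 15.1 tilt 0.96 psi 108.06 q6 5.0
  turn about tool z 23.06 q6 after (approx, at goal) -26.0
491 ((570.09375, 325.2010192871094), (21.567079544067383, 20.72584342956543), 17.936050415039062)
```

View pics/w4.png

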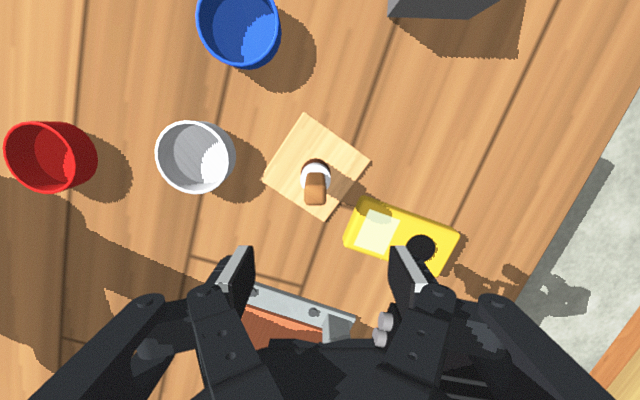

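Brush stands upright at (315,185) mid-coaster; pot, meter untouched. On to the straps.

Request:
jog_arm(steps=[{"delta_rot":[0,0,0],"linear":[-0.044,-0.023,0],"grip":0.07},{"delta_rot":[0,0,0],"linear":[-0.044,-0.023,0],"grip":0.07},{"delta_rot":[0,0,0],"linear":[-0.044,-0.023,0],"grip":0.07},{"delta_rot":[0,0,0],"linear":[-0.044,-0.023,0],"grip":0.07},{"delta_rot":[0,0,0],"linear":[-0.044,-0.023,0],"grip":0.07},{"delta_rot":[0,0,0],"linear":[-0.044,-0.023,0],"grip":0.07},{"delta_rot":[0,0,0],"linear":[-0.044,-0.023,0],"grip":0.07},{"delta_rot":[0,0,0],"linear":[-0.044,-0.023,0],"grip":0.07},{"delta_rot":[0,0,0],"linear":[-0.044,-0.023,0],"grip":0.07},{"delta_rot":[0,0,0],"linear":[-0.044,-0.023,0],"grip":0.07}])

```text
t: 16.1
tool_pos: [0.487, -0.1664, 0.2364]
tool_rot: [-1.844, -2.541, 0.0]
contact_force: [0.7, -0.2, 0.4]
opening: 0.07
grip_force: 0.0
```

Request:
jog_arm(steps=[{"delta_rot":[0,0,0],"linear":[-0.044,-0.023,0],"grip":0.07},{"delta_rot":[0,0,0],"linear":[-0.044,-0.023,0],"grip":0.07},{"delta_rot":[0,0,-8],"linear":[0,0,0],"grip":0.07},{"delta_rot":[0,0,-8],"linear":[0,0,0],"grip":0.07},{"delta_rot":[0,0,-8],"linear":[0,0,0],"grip":0.07},{"delta_rot":[0,0,-8],"linear":[0,0,0],"grip":0.07},{"delta_rot":[0,0,-8],"linear":[0,0,0],"grip":0.07},{"delta_rot":[0,0,-8],"linear":[0,0,0],"grip":0.07},{"delta_rot":[0,0,-8],"linear":[0,0,0],"grip":0.07},{"delta_rot":[0,0,-8],"linear":[0,0,0],"grip":0.07}])

```text
t: 17.1
tool_pos: [0.4713, -0.2623, 0.2361]
tool_rot: [-0.208, -3.132, -0.003]
contact_force: [-0.1, -0.0, -0.3]
opening: 0.07
grip_force: 0.0
```

Request:
jog_arm(steps=[{"delta_rot":[0,0,-4],"linear":[0,0,0],"grip":0.07},{"delta_rot":[0,0,0],"linear":[0,0,0],"grip":0.07},{"delta_rot":[0,0,0],"linear":[0,0,0],"grip":0.07}])

```text
t: 17.4
tool_pos: [0.4715, -0.2624, 0.2368]
tool_rot: [-0.11, -3.138, -0.002]
contact_force: [-0.6, 0.6, -0.5]
opening: 0.0703
grip_force: 0.0
```

```bash
python3 - <<'E'
from h import *
im,d,c=snap('wrist','w5.png'); np.savez('w5.npz',im=im,d=d,**c)
o=ctrl.get_obs();print(o['t'],o['tool_pos'],np.degrees(o['q']))
E
```

```text
17.45 [ 0.47161899 -0.2625128   0.23704645] [-3.70033281e+01 -8.84698649e+00  1.03301537e+02  1.31775051e-03
  8.56304363e+01 -1.22984129e+02]
```

View pics/w5.png

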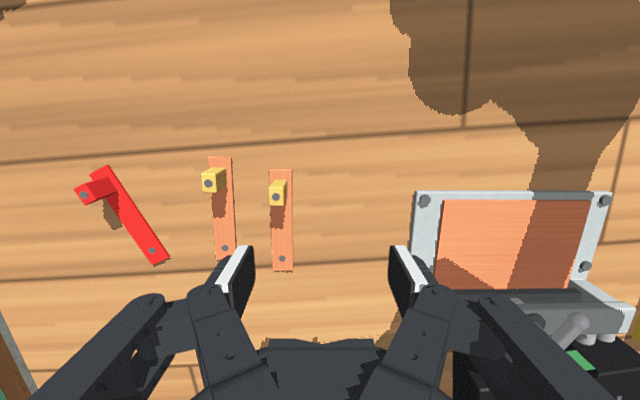

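Straps at (222,205) and (282,220) with brass blocks at (213,180) and (278,193); red decoy at left; plate at (515,240).

```bash
cat > m5.py <<'E'
import sys
from h import *
def meas(im,d,c,boxes):
    P=cloud(d,c)
    for nm,(a,b,e,f) in boxes.items():
        B=P[b:f,a:e].reshape(-1,3); h=cv2.cvtColor(im,cv2.COLOR_RGB2HSV)[b:f,a:e].reshape(-1,3); z0=.020 if nm[0]=='p' else 0
        lo=B[(B[:,2]>z0+.003)&(B[:,2]<z0+.012)&(h[:,0]<16)]; r=cv2.minAreaRect((lo[:,:2]*1000).astype(np.float32))
        hi=B[(B[:,2]>z0+.040)&(B[:,2]<z0+.056)]; rh=cv2.minAreaRect((hi[:,:2]*1000).astype(np.float32))
        # image contour of whole strap at z0+.006 from far/edges
        v,w=np.linalg.eigh(np.cov(lo[:,:2].T)); 
        print(nm,len(lo),'rect',np.round(r[0],1),np.round(r[1],1),round(r[2],1),'z',lo[:,2].mean().round(4),'| block',len(hi),np.round(rh[0],1),np.round(rh[1],1),round(rh[2],1),'z',hi[:,2].mean().round(4))
if __name__=='__main__':
    z=np.load('w5.npz'); im,d=z['im'],z['d']; c={k:z[k] for k in 'KDRt'}
    meas(im,d,c,dict(A=(195,145,238,250),B=(262,155,297,275)))
    P=cloud(d,c); h=cv2.cvtColor(im,cv2.COLOR_RGB2HSV)
    m=(h[...,0]<14)&(h[...,1]>90)&(P[...,2]>.012)&(P[...,2]<.03); m[:,:420]=0
    q=P[m]; r=cv2.minAreaRect((q[:,:2]*1000).astype(np.float32)); print('copper',len(q),r,np.median(q[:,2]))
    px=np.array([(438,199),(591,199)]); print(onplane(c,px,.02))
    Hh=P[300:360,520:600].reshape(-1,3); q=Hh[(Hh[:,2]>.112)&(Hh[:,2]<.14)]; print('handle',len(q),cv2.minAreaRect((q[:,:2]*1000).astype(np.float32)))
E
python3 m5.py
```

```text
A 1659 rect [ 507.8 -399.5] [ 30.5 132.8] 83.9 z 0.0053 | block 320 [ 465.9 -394.8] [17.9 22.8] 82.2 z 0.0469
B 1756 rect [ 537.3 -321.3] [ 30.2 149.1] 84.7 z 0.0053 | block 314 [ 487.6 -316.7] [17.8 24.5] 85.0 z 0.0467
copper 12450 ((671.072509765625, -11.4122314453125), (205.95375061035156, 296.6946105957031), 86.21930694580078) 0.019201058898765735
[[ 0.51430649 -0.11158141  0.02      ]
 [ 0.52874865  0.09405338  0.02      ]]
handle 760 ((640.241943359375, 0.34041786193847656), (16.07784652709961, 43.49900436401367), 61.439754486083984)
```

```bash
python3 go.py .4876 -.3167 .10 174.8
```

```text
lin total [-0.0199 -0.053   0.137 ] rows 3 each [-0.0066 -0.0177  0.0457] | t 17.4 tilt 0.08 psi 175.98 q6 -123.0
  turn about tool z 1.18 q6 after (approx, at goal) -118.0
```

Request:
jog_arm(steps=[{"delta_rot":[0,0,1.2],"linear":[0,0,0],"grip":0.06},{"delta_rot":[0,0,0],"linear":[-0.007,-0.018,0.03],"grip":0.06},{"delta_rot":[0,0,0],"linear":[-0.007,-0.018,0.03],"grip":0.06},{"delta_rot":[0,0,0],"linear":[-0.006,-0.017,0.03],"grip":0.06},{"delta_rot":[0,0,0],"linear":[0,0,0.03],"grip":0.06},{"delta_rot":[0,0,0],"linear":[0,0,0.017],"grip":0.06},{"delta_rot":[0,0,0],"linear":[0,0,0],"grip":0.06},{"delta_rot":[0,0,0],"linear":[0,0,0],"grip":0.06}])

```text
t: 18.25
tool_pos: [0.4875, -0.3173, 0.1018]
tool_rot: [0.141, 3.138, -0.001]
contact_force: [0.6, 0.5, -0.2]
opening: 0.0599
grip_force: 0.0
```

```bash
python3 go.py .4876 -.3167 .014 174.8; python3 - <<'E'
from m5 import *
im,d,c=snap('wrist','w6.png'); P=cloud(d,c)
q=P.reshape(-1,3); m=(np.abs(q[:,0]-.4876)<.03)&(np.abs(q[:,1]+.3167)<.018)&(q[:,2]>.04)&(q[:,2]<.055); r=cv2.minAreaRect((q[m][:,:2]*1000).astype(np.float32)); print(m.sum(),r)
E
```

```text
lin total [-0.      0.0007  0.0878] rows 2 each [-0.      0.0003  0.0439] | t 18.2 tilt 0.04 psi 174.86 q6 -125.0
  turn about tool z 0.06 q6 after (approx, at goal) -118.0
779 ((487.5848083496094, -316.83245849609375), (17.456954956054688, 24.117084503173828), 84.44988250732422)
```

View pics/w6.png

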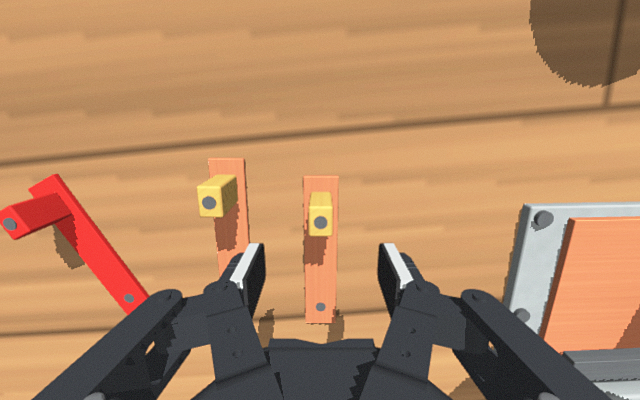

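Strap B's block at (320,215) is centred between the fingers. Descend and grip.

Request:
jog_arm(steps=[{"delta_rot":[0,0,0],"linear":[0,0,0.03],"grip":0.06},{"delta_rot":[0,0,0],"linear":[0,0,0.03],"grip":0.06},{"delta_rot":[0,0,0],"linear":[0,0,0.02],"grip":0.06},{"delta_rot":[0,0,0],"linear":[0,0,0.006],"grip":0.06},{"delta_rot":[0,0,0],"linear":[0,0,0],"grip":0.06},{"delta_rot":[0,0,0],"linear":[0,0,0],"grip":0.01},{"delta_rot":[0,0,0],"linear":[0,0,0],"grip":0.01},{"delta_rot":[0,0,0],"linear":[0,0,0],"grip":0.01},{"delta_rot":[0,0,0],"linear":[0,0,0],"grip":0.01},{"delta_rot":[0,0,0],"linear":[0,0,0],"grip":0.01}], newtons=90)

```text
t: 19.3
tool_pos: [0.4881, -0.3183, 0.0168]
tool_rot: [0.141, 3.136, -0.003]
contact_force: [-1.1, -0.2, 5.5]
opening: 0.0167
grip_force: 88.9
```

Request:
jog_arm(steps=[{"delta_rot":[0,0,0],"linear":[0,0,0],"grip":0.01},{"delta_rot":[0,0,0],"linear":[0,0,-0.015],"grip":0.01},{"delta_rot":[0,0,0],"linear":[0,0,-0.03],"grip":0.01},{"delta_rot":[0,0,0],"linear":[0,0,-0.03],"grip":0.01},{"delta_rot":[0,0,0],"linear":[0,0,-0.03],"grip":0.01},{"delta_rot":[0,0,0],"linear":[0,0,0],"grip":0.01},{"delta_rot":[0,0,0],"linear":[0,0,0],"grip":0.01}])

```text
t: 20.0
tool_pos: [0.4869, -0.3171, 0.1199]
tool_rot: [0.141, 3.138, -0.0]
contact_force: [0.7, -0.5, -3.4]
opening: 0.0165
grip_force: 88.2
```

```bash
python3 go.py .48 -.10 .115; python3 - <<'E'
from h import *
im,d,c=snap('wrist','w7.png'); np.savez('w7.npz',im=im,d=d,**c)
E
```

```text
lin total [0.0263 0.2157 0.0048] rows 5 each [0.0053 0.0431 0.001 ] | t 20.0 tilt 0.01 psi 174.86 q6 -125.0
```

View pics/w7.png

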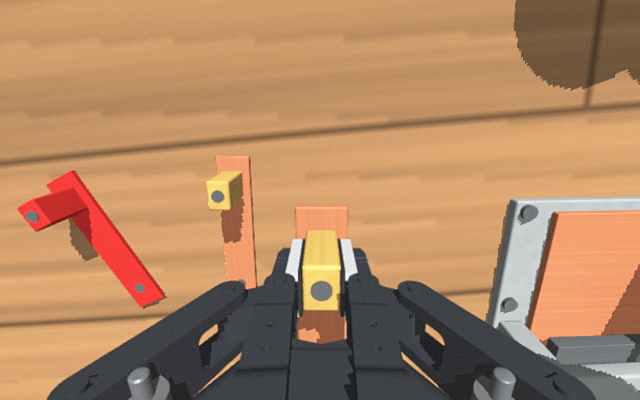

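```bash
python3 - <<'E'
from h import *
z=np.load('w7.npz'); im,d=z['im'],z['d']; c={k:z[k] for k in 'KDRt'}
P=cloud(d,c); h=cv2.cvtColor(im,cv2.COLOR_RGB2HSV)
m=((h[...,0]<14)&(h[...,1]>90)).astype(np.uint8); m[:,:505]=0; m[345:]=0
N,L,S,_=cv2.connectedComponentsWithStats(m); i=1+S[1:,4].argmax(); m=L==i
left=[(np.nonzero(m[r])[0].min(),r) for r in range(225,325,4)]
top=[(cc,np.nonzero(m[:,cc])[0].min()) for cc in range(565,636,4)]
for nm,e in (('right edge',left),('front edge',top)):
    q=onplane(c,np.array(e),.02)[:,:2]; vx,vy,x0,y0=cv2.fitLine((q*1000).astype(np.float32),cv2.DIST_HUBER,0,.01,.01).ravel()
    print(nm,np.degrees(np.arctan2(vy,vx)),x0,y0)
m2=P[...,2]; B=P.reshape(-1,3); k=(np.abs(B[:,0]-.487)<.03)&(np.abs(B[:,1]+.317)<.02)
zz=P[200:235,300:345].reshape(-1,3); print('bar near end z',np.nanmedian(zz[:,2]),'block top',np.nanmedian(P[275:305,310:332,2]), 'far', np.nanmedian(P[325:338,305:315,2]))
for fn in ('w1','w5'):
    z=np.load(fn+'.npz'); im,d=z['im'],z['d']; c={k:z[k] for k in 'KDRt'}; P=cloud(d,c)
    a=P.reshape(-1,3); k=(a[:,2]>.112)&(a[:,2]<.14)&(abs(a[:,0]-.66)<.07)&(abs(a[:,1]+.01)<.07); print(fn,k.sum(),cv2.minAreaRect((a[k][:,:2]*1000).astype(np.float32)))
E
```

```text
right edge -4.078492 575.96155 -113.31706
front edge 85.89156 517.4904 -66.99259
bar near end z 0.10820113690678411 block top 0.15089488552413388 far 0.10828551141733705
w1 10 ((626.986083984375, 15.796630859375), (10.801517486572266, 3.16068434715271), 21.715316772460938)
w5 760 ((640.241943359375, 0.34041786193847656), (16.07784652709961, 43.49900436401367), 61.439754486083984)
```

Request:
jog_arm(steps=[{"delta_rot":[0,0,-1],"linear":[0,0,0],"grip":0.01},{"delta_rot":[0,0,0],"linear":[0.009,0.035,0],"grip":0.01},{"delta_rot":[0,0,0],"linear":[0.009,0.035,0],"grip":0.01},{"delta_rot":[0,0,0],"linear":[0.009,0.035,0],"grip":0.01},{"delta_rot":[0,0,0],"linear":[0.009,0.035,0],"grip":0.01},{"delta_rot":[0,0,0],"linear":[0.006,0.035,0],"grip":0.01},{"delta_rot":[0,0,0],"linear":[0.005,0.035,0.01],"grip":0.01},{"delta_rot":[0,0,0],"linear":[0,0.035,0.01],"grip":0.01},{"delta_rot":[0,0,0],"linear":[0,0.035,0],"grip":0.01},{"delta_rot":[0,0,0],"linear":[0,0,0],"grip":0.01}])

```text
t: 21.05
tool_pos: [0.4585, -0.0311, 0.0973]
tool_rot: [-0.105, -3.135, -0.004]
contact_force: [0.3, -0.0, -3.1]
opening: 0.0168
grip_force: 89.0
```

```bash
cat > clampm.py <<'E'
from h import *
# line-fit of the plate's side and front edges in a wrist view -> clamp axis estimate
def fit(q):
    vx,vy,x0,y0=cv2.fitLine((q[:,:2]*1000).astype(np.float32),cv2.DIST_HUBER,0,.01,.01).ravel(); return round(float(np.degrees(np.arctan2(vy,vx))),2),round(float(x0),1),round(float(y0),1)
E
python3 - <<'E'
from h import *
im,d,c=snap('wrist','w8.png'); np.savez('w8.npz',im=im,d=d,**c); o=ctrl.get_obs(); print(o['t'],o['tool_pos'],o['q'][5])
im,d,c=snap('side','s8.png'); np.savez('s8.npz',im=im,d=d,**c)
E
```

```text
21.1 [ 0.45900582 -0.03286244  0.09791464] -1.735930260467497
```

View pics/w8.png

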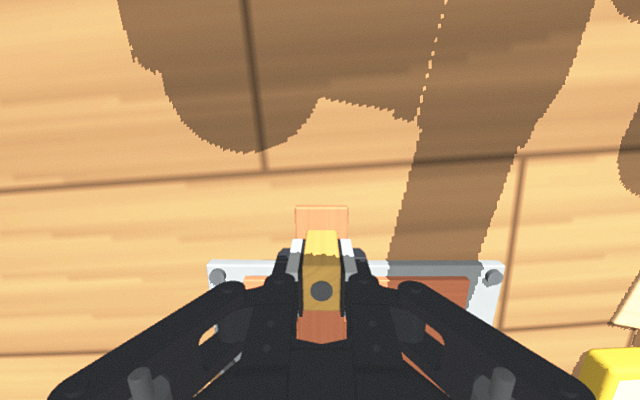

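The plate's front edge shows at row ~278 (columns 243–470); base corners at (208,262) and (505,262).

```bash
python3 - <<'E'
from clampm import *
z=np.load('w8.npz'); im,d=z['im'],z['d']; c={k:z[k] for k in 'KDRt'}
h=cv2.cvtColor(im,cv2.COLOR_RGB2HSV); m=((h[...,0]<14)&(h[...,1]>90)); m[:268]=0
cols=list(range(252,268,2))+list(range(392,462,3))
top=[(x,np.nonzero(m[:,x])[0].min()) for x in cols if m[:,x].any()]
print('front',fit(onplane(c,np.array(top),.02)))
L=[(np.nonzero(m[r,225:300])[0].min()+225,r) for r in range(281,290,2)]; R=[(np.nonzero(m[r,440:500])[0].max()+440,r) for r in range(283,300,3)]
l,r=onplane(c,np.array(L),.02),onplane(c,np.array(R),.02); print('R side',l.mean(0),'L side',r.mean(0), L,R)
print('base corners',onplane(c,np.array([(208,262),(505,262)]),.012))
z=np.load('s8.npz'); im,d=z['im'],z['d']; c={k:z[k] for k in 'KDRt'}; h=cv2.cvtColor(im,cv2.COLOR_RGB2HSV)
P=cloud(d,c)
a=P.reshape(-1,3); k=(a[:,2]>.112)&(a[:,2]<.145)&(abs(a[:,0]-.666)<.06)&(abs(a[:,1]+.013)<.06); print('handle side',k.sum(),cv2.minAreaRect((a[k][:,:2]*1000).astype(np.float32)))
im,d,c=snap('scene'); a=cloud(d,c).reshape(-1,3); k=(a[:,2]>.112)&(a[:,2]<.145)&(abs(a[:,0]-.666)<.06)&(abs(a[:,1]+.013)<.06); print('handle scene',k.sum(),cv2.minAreaRect((a[k][:,:2]*1000).astype(np.float32)))
E
```

```text
front (86.02, 519.6, -11.5)
R side [ 0.52261771 -0.09865161  0.02      ] L side [0.54180313 0.09420528 0.02      ] [(np.int64(264), 281), (np.int64(243), 283), (np.int64(244), 285), (np.int64(244), 287), (np.int64(245), 289)] [(np.int64(469), 283), (np.int64(468), 286), (np.int64(467), 289), (np.int64(467), 292), (np.int64(466), 295), (np.int64(466), 298)]
base corners [[ 0.50219854 -0.1334328   0.012     ]
 [ 0.52048361  0.13028865  0.012     ]]
handle side 122 ((664.3631591796875, -17.45348358154297), (20.052345275878906, 95.61174011230469), 58.56196594238281)
handle scene 170 ((668.6122436523438, -11.34476089477539), (18.546550750732422, 96.38619232177734), 56.99101257324219)
```

```bash
python3 go.py .495 -.0315 .0435 175.9
```

```text
lin total [-0.035   0.0057  0.0553] rows 2 each [-0.0175  0.0029  0.0277] | t 21.2 tilt 0.12 psi 175.9 q6 -99.0
  turn about tool z 0.0 q6 after (approx, at goal) -90.0
```

Request:
jog_arm(steps=[{"delta_rot":[0,0,0],"linear":[-0.012,0.002,0.01],"grip":0.01},{"delta_rot":[0,0,0],"linear":[-0.012,0.002,0.015],"grip":0.01},{"delta_rot":[0,0,0],"linear":[-0.011,0.002,0.015],"grip":0.01},{"delta_rot":[0,0,0],"linear":[0,0,0.01],"grip":0.01},{"delta_rot":[0,0,0],"linear":[0,0,0.005],"grip":0.01},{"delta_rot":[0,0,0],"linear":[0,0,0],"grip":0.01},{"delta_rot":[0,0,0],"linear":[0,0,0],"grip":0.01},{"delta_rot":[0,0,0],"linear":[0,0,0],"grip":0.01}])

```text
t: 22.0
tool_pos: [0.4962, -0.0314, 0.0459]
tool_rot: [0.114, 3.138, -0.0]
contact_force: [-1.0, 0.4, -2.7]
opening: 0.017
grip_force: 89.0
```

```bash
python3 go.py .5519 -.0356 .043 175.9;python3 - <<'E'
from h import *
im,d,c=snap('side','s9.png'); np.savez('s9.npz',im=im,d=d,**c)
im=cv2.imread('pics/s9.png')[150:260,280:400]; cv2.imwrite('pics/s9c.png',cv2.resize(im,None,fx=5,fy=5,interpolation=2))
E
```

```text
lin total [-0.0559 -0.0001  0.003 ] rows 2 each [-0.0279 -0.0001  0.0015] | t 22.0 tilt 0.09 psi 175.85 q6 -98.0
  turn about tool z -0.05 q6 after (approx, at goal) -90.0
```

View pics/s9c.png

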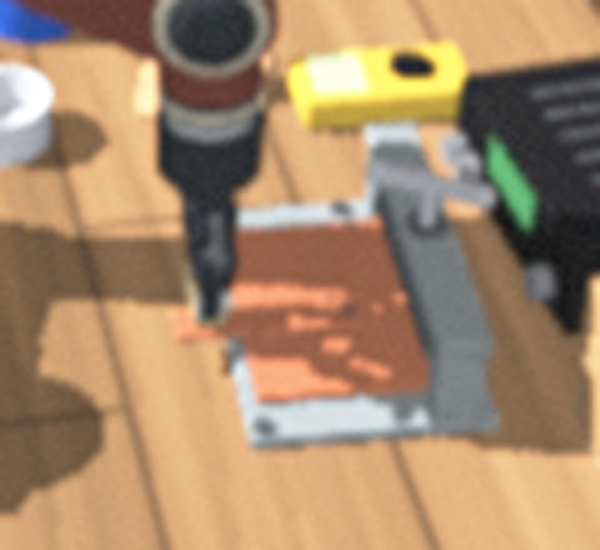

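The strap is level in front of the bar, tip near (345,305) in the enlarged crop. Insert slowly.

Request:
jog_arm(steps=[{"delta_rot":[0,0,0],"linear":[0,0,0.0025],"grip":0.01},{"delta_rot":[0,0,0],"linear":[-0.01,0,0],"grip":0.01},{"delta_rot":[0,0,0],"linear":[-0.01,0,0],"grip":0.01},{"delta_rot":[0,0,0],"linear":[-0.008,0,0],"grip":0.01},{"delta_rot":[0,0,0],"linear":[-0.005,0,0],"grip":0.01},{"delta_rot":[0,0,0],"linear":[0,0,0],"grip":0.01},{"delta_rot":[0,0,0],"linear":[0,0,0],"grip":0.01}])

```text
t: 22.75
tool_pos: [0.5286, -0.0336, 0.0423]
tool_rot: [-0.113, -3.139, -0.0]
contact_force: [0.9, -0.5, -2.6]
opening: 0.0167
grip_force: 89.1
```

Request:
jog_arm(steps=[{"delta_rot":[0,0,0],"linear":[-0.008,0,0],"grip":0.01},{"delta_rot":[0,0,0],"linear":[-0.008,0,0],"grip":0.01},{"delta_rot":[0,0,0],"linear":[-0.006,0,0],"grip":0.01},{"delta_rot":[0,0,0],"linear":[0,0,0],"grip":0.01},{"delta_rot":[0,0,0],"linear":[0,0,0],"grip":0.01}])

```text
t: 23.25
tool_pos: [0.5508, -0.0352, 0.0425]
tool_rot: [-0.113, -3.139, 0.0]
contact_force: [-0.0, 0.2, -2.4]
opening: 0.0167
grip_force: 89.1
```

Free of contact. Lower until the plate is felt (expected TCP ≈ 0.037).

Request:
jog_arm(steps=[{"delta_rot":[0,0,0],"linear":[-0.001,0,0.003],"grip":0.01},{"delta_rot":[0,0,0],"linear":[0,0,0.0015],"grip":0.01},{"delta_rot":[0,0,0],"linear":[0,0,0.001],"grip":0.01},{"delta_rot":[0,0,0],"linear":[0,0,0.0005],"grip":0.01},{"delta_rot":[0,0,0],"linear":[0,0,0],"grip":0.01},{"delta_rot":[0,0,0],"linear":[0,0,0],"grip":0.01},{"delta_rot":[0,0,0],"linear":[0,0,0],"grip":0.01}])

```text
t: 23.95
tool_pos: [0.5518, -0.0353, 0.0369]
tool_rot: [0.114, 3.139, -0.0]
contact_force: [-2.7, 0.2, 1.7]
opening: 0.0167
grip_force: 89.8
```

Request:
jog_arm(steps=[{"delta_rot":[0,0,0],"linear":[0,0,0],"grip":0.025},{"delta_rot":[0,0,0],"linear":[0,0,0],"grip":0.035},{"delta_rot":[0,0,0],"linear":[0,0,0],"grip":0.035},{"delta_rot":[0,0,0],"linear":[0,0,0],"grip":0.035},{"delta_rot":[0,0,0],"linear":[0,0,-0.02],"grip":0.035},{"delta_rot":[0,0,0],"linear":[0,0,-0.04],"grip":0.035},{"delta_rot":[0,0,0],"linear":[0,0,-0.05],"grip":0.035},{"delta_rot":[0,0,0],"linear":[0,0,-0.05],"grip":0.06},{"delta_rot":[0,0,0],"linear":[0,0,-0.05],"grip":0.06},{"delta_rot":[0,0,0],"linear":[0,0,0],"grip":0.06}])

```text
t: 24.95
tool_pos: [0.5559, -0.036, 0.2567]
tool_rot: [0.113, 3.123, -0.004]
contact_force: [0.2, -0.6, 0.8]
opening: 0.06
grip_force: 0.0
```

```bash
python3 - <<'E'
from h import *
im,d,c=snap('wrist','w10.png'); np.savez('w10.npz',im=im,d=d,**c); o=ctrl.get_obs(); print(o['t'],o['tool_pos'])
from m5 import meas
P=cloud(d,c).reshape(-1,3); h=cv2.cvtColor(im,cv2.COLOR_RGB2HSV).reshape(-1,3)
k=(P[:,2]>.055)&(P[:,2]<.075)&(abs(P[:,0]-.552)<.03)&(abs(P[:,1]+.035)<.03); print('block',k.sum(),cv2.minAreaRect((P[k][:,:2]*1000).astype(np.float32)))
k=(P[:,2]>.0225)&(P[:,2]<.03)&(abs(P[:,0]-.58)<.08)&(abs(P[:,1]+.035)<.025); print('bar',k.sum(),cv2.minAreaRect((P[k][:,:2]*1000).astype(np.float32)),P[k][:,2].mean())
k=(P[:,2]>.0)&(P[:,2]<.05)&(abs(P[:,0]-.465)<.06)&(abs(P[:,1]+.395)<.05); print('A vis',k.sum())
E
```

```text
25.0 [ 0.55421719 -0.0357377   0.25230463]
block 318 ((551.0377807617188, -34.31986999511719), (16.591800689697266, 23.425899505615234), 85.89424133300781)
bar 1559 ((586.141845703125, -36.73328399658203), (31.992250442504883, 126.54619598388672), 84.1702651977539) 0.025181249237408485
A vis 3312
```

View pics/w10.png

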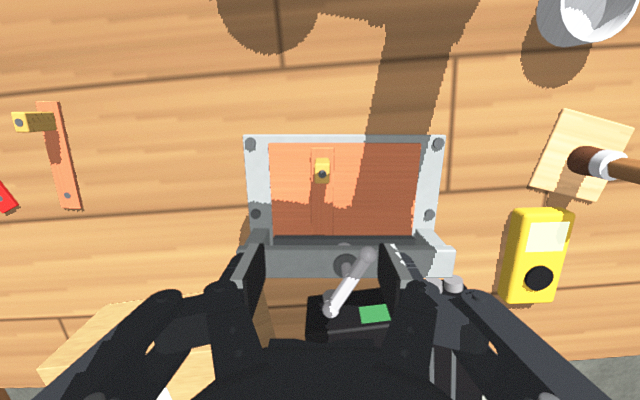

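Strap B lies on the plate, block at (322,172), tip under the bar; plate corners (269,143) and (418,143); handle from (332,312) to (368,256). Refine the clamp pose from this.

```bash
python3 - <<'E'
from clampm import *
z=np.load('w10.npz'); im,d=z['im'],z['d']; c={k:z[k] for k in 'KDRt'}
h=cv2.cvtColor(im,cv2.COLOR_RGB2HSV); m=((h[...,0]<14)&(h[...,1]>90))
top=[(x,np.nonzero(m[130:180,x])[0].min()+130) for x in range(275,414,3) if m[130:180,x].any()]
f=fit(onplane(c,np.array(top),.02)); print('front',f)
L=[(np.nonzero(m[r,255:300])[0].min()+255,r) for r in range(150,232,4)]; R=[(np.nonzero(m[r,380:435])[0].max()+380,r) for r in range(150,232,4)]
print('right',fit(onplane(c,np.array(L),.02)),'left',fit(onplane(c,np.array(R),.02)))
P=cloud(d,c).reshape(-1,3); k=(P[:,2]>.113)&(P[:,2]<.14)&(abs(P[:,0]-.66)<.07)&(abs(P[:,1]+.013)<.07); print('handle',k.sum(),cv2.minAreaRect((P[k][:,:2]*1000).astype(np.float32)),P[k][:,2].mean())
k=(P[:,2]>.0025)&(P[:,2]<.012)&(abs(P[:,0]-.52)<.1)&(abs(P[:,1]+.39)<.05)&(h.reshape(-1,3)[:,0]<16)&(h.reshape(-1,3)[:,1]>100); print('A',k.sum(),cv2.minAreaRect((P[k][:,:2]*1000).astype(np.float32)))
k=(P[:,2]>.04)&(P[:,2]<.055)&(abs(P[:,0]-.47)<.05)&(abs(P[:,1]+.39)<.05); print('A block',k.sum(),cv2.minAreaRect((P[k][:,:2]*1000).astype(np.float32)))
E
```

```text
front (85.94, 525.7, 12.4)
right (-3.83, 575.9, -106.1) left (-4.4, 594.7, 90.3)
handle 1151 ((662.5744018554688, -12.865432739257812), (18.044187545776367, 97.15484619140625), 56.96377182006836) 0.12862715055914292
A 2021 ((515.774658203125, -400.4100036621094), (33.84464645385742, 149.19512939453125), 84.19715881347656)
A block 378 ((466.3218994140625, -395.2489013671875), (20.985197067260742, 23.67314338684082), 85.2139663696289)
```

```bash
python3 go.py .4663 -.395 .20 174.2
```

```text
lin total [ 0.0623 -0.3646  0.0521] rows 8 each [ 0.0078 -0.0456  0.0065] | t 25.0 tilt 0.59 psi 175.86 q6 -97.0
  turn about tool z 1.66 q6 after (approx, at goal) -124.0
```

Request:
jog_arm(steps=[{"delta_rot":[0,0,1.6],"linear":[0,0,0],"grip":0.06},{"delta_rot":[0,0,0],"linear":[0.007,-0.0425,0],"grip":0.06},{"delta_rot":[0,0,0],"linear":[0.007,-0.0425,0],"grip":0.06},{"delta_rot":[0,0,0],"linear":[0.007,-0.0425,0],"grip":0.06},{"delta_rot":[0,0,0],"linear":[0.007,-0.0425,0],"grip":0.06},{"delta_rot":[0,0,0],"linear":[0.007,-0.0425,0],"grip":0.06},{"delta_rot":[0,0,0],"linear":[0.006,-0.0425,0.02],"grip":0.06},{"delta_rot":[0,0,0],"linear":[0.006,-0.0425,0.03],"grip":0.06},{"delta_rot":[0,0,0],"linear":[0.006,-0.0425,0.03],"grip":0.06},{"delta_rot":[0,0,0],"linear":[0,-0.023,0.03],"grip":0.06}])

```text
t: 26.0
tool_pos: [0.4611, -0.3889, 0.1353]
tool_rot: [-0.163, -3.134, -0.004]
contact_force: [0.1, 0.1, 0.3]
opening: 0.06
grip_force: 0.0
```

Request:
jog_arm(steps=[{"delta_rot":[0,0,0],"linear":[0,0,0.03],"grip":0.06},{"delta_rot":[0,0,0],"linear":[0,0,0],"grip":0.06},{"delta_rot":[0,0,0],"linear":[0,0,0],"grip":0.06}])

```text
t: 26.3
tool_pos: [0.4625, -0.386, 0.107]
tool_rot: [-0.158, -3.134, -0.005]
contact_force: [0.2, -0.2, 1.2]
opening: 0.06
grip_force: 0.0
```

```bash
python3 - <<'E'
from h import *
from go import go
im,d,c=snap('wrist','w11.png'); np.savez('w11.npz',im=im,d=d,**c)
P=cloud(d,c).reshape(-1,3);h=cv2.cvtColor(im,cv2.COLOR_RGB2HSV).reshape(-1,3)
k=(P[:,2]>.04)&(P[:,2]<.055)&(abs(P[:,0]-.47)<.05)&(abs(P[:,1]+.39)<.05)&(h[:,0]>14); r=cv2.minAreaRect((P[k][:,:2]*1000).astype(np.float32)); print('A block',k.sum(),r)
k=(P[:,2]>.0025)&(P[:,2]<.012)&(abs(P[:,0]-.52)<.1)&(abs(P[:,1]+.39)<.05)&(h[:,0]<16)&(h[:,1]>100); print('A',k.sum(),cv2.minAreaRect((P[k][:,:2]*1000).astype(np.float32)))
go(r[0][0]/1000,r[0][1]/1000,.015,174.2)
E
```

```text
A block 716 ((465.31207275390625, -395.4248352050781), (16.855728149414062, 23.957138061523438), 84.12089538574219)
A 3543 ((515.8568725585938, -400.4085388183594), (30.060089111328125, 151.1324920654297), 83.88237762451172)
lin total [-0.0027 -0.0085  0.0941] rows 2 each [-0.0013 -0.0042  0.047 ] | t 26.4 tilt 0.05 psi 174.27 q6 -131.0
  turn about tool z 0.07 q6 after (approx, at goal) -125.0
```

Request:
jog_arm(steps=[{"delta_rot":[0,0,0],"linear":[-0.003,-0.0085,0.03],"grip":0.06},{"delta_rot":[0,0,0],"linear":[0,0,0.03],"grip":0.06},{"delta_rot":[0,0,0],"linear":[0,0,0.025],"grip":0.06},{"delta_rot":[0,0,0],"linear":[0,0,0.0065],"grip":0.06},{"delta_rot":[0,0,0],"linear":[0,0,0],"grip":0.06},{"delta_rot":[0,0,0],"linear":[0,0,0],"grip":0.01},{"delta_rot":[0,0,0],"linear":[0,0,0],"grip":0.01},{"delta_rot":[0,0,0],"linear":[0,0,0],"grip":0.01},{"delta_rot":[0,0,0],"linear":[0,0,0],"grip":0.01},{"delta_rot":[0,0,0],"linear":[0,0,0],"grip":0.01}], newtons=90)

```text
t: 27.35
tool_pos: [0.4667, -0.3972, 0.0199]
tool_rot: [0.157, 3.135, -0.003]
contact_force: [-0.7, 0.6, 6.1]
opening: 0.0168
grip_force: 89.2
```

Request:
jog_arm(steps=[{"delta_rot":[0,0,0],"linear":[0,0,0],"grip":0.01},{"delta_rot":[0,0,-1.6],"linear":[0,0,-0.015],"grip":0.01},{"delta_rot":[0,0,0],"linear":[0,0,-0.03],"grip":0.01},{"delta_rot":[0,0,0],"linear":[0,0,-0.03],"grip":0.01},{"delta_rot":[0,0,0],"linear":[0,0,-0.035],"grip":0.01},{"delta_rot":[0,0,0],"linear":[0,0,0],"grip":0.01},{"delta_rot":[0,0,0],"linear":[0,0,0],"grip":0.01}])

```text
t: 28.05
tool_pos: [0.4657, -0.3962, 0.1284]
tool_rot: [0.113, 3.139, -0.001]
contact_force: [-0.0, 0.5, -3.3]
opening: 0.0168
grip_force: 88.3
```

```bash
python3 go.py .46 .03 .12 175.9
```

```text
lin total [0.0362 0.4247 0.008 ] rows 9 each [0.004  0.0472 0.0009] | t 28.1 tilt 0.07 psi 175.89 q6 -133.0
  turn about tool z -0.01 q6 after (approx, at goal) -82.0
```

Request:
jog_arm(steps=[{"delta_rot":[0,0,0],"linear":[0.004,0.0425,0],"grip":0.01},{"delta_rot":[0,0,0],"linear":[0.004,0.0425,0],"grip":0.01},{"delta_rot":[0,0,0],"linear":[0.004,0.0425,0],"grip":0.01},{"delta_rot":[0,0,0],"linear":[0.004,0.0425,0],"grip":0.01},{"delta_rot":[0,0,0],"linear":[0.004,0.0425,0],"grip":0.01},{"delta_rot":[0,0,0],"linear":[0.004,0.0425,0],"grip":0.01},{"delta_rot":[0,0,0],"linear":[0.004,0.0425,0],"grip":0.01},{"delta_rot":[0,0,0],"linear":[0.004,0.0425,0],"grip":0.01},{"delta_rot":[0,0,0],"linear":[0.004,0.0425,0],"grip":0.01},{"delta_rot":[0,0,0],"linear":[0,0.0425,0],"grip":0.01}])

```text
t: 29.05
tool_pos: [0.4578, 0.0322, 0.1248]
tool_rot: [-0.113, -3.134, -0.001]
contact_force: [1.8, 0.2, -3.0]
opening: 0.0165
grip_force: 88.7
```

Request:
jog_arm(steps=[{"delta_rot":[0,0,0],"linear":[0,0,0],"grip":0.01},{"delta_rot":[0,0,0],"linear":[0,0,0],"grip":0.01},{"delta_rot":[0,0,0],"linear":[0,0,0],"grip":0.01}])

```text
t: 29.35
tool_pos: [0.4594, 0.0298, 0.1262]
tool_rot: [-0.114, -3.137, 0.0]
contact_force: [-0.2, -0.8, -3.4]
opening: 0.0165
grip_force: 89.2
```

```bash
python3 - <<'E'
from h import *
from go import go
o=ctrl.get_obs(); im,d,c=snap('wrist'); P=cloud(d,c)
print(o['tool_pos'],'near bar top rel TCP',np.nanmedian(P[212:225,305:340,2])-o['tool_pos'][2],'block top',np.nanmedian(P[275:305,310:332,2])-o['tool_pos'][2])
go(.500,.0287,.045,175.9)
E
```

```text
[0.45943878 0.02980901 0.12617226] near bar top rel TCP -0.014435568624075204 block top 0.027951176707044945
lin total [-0.0404  0.0022  0.0815] rows 2 each [-0.0202  0.0011  0.0407] | t 29.4 tilt 0.13 psi 175.78 q6 -91.0
  turn about tool z -0.12 q6 after (approx, at goal) -83.0
```

Request:
jog_arm(steps=[{"delta_rot":[0,0,0],"linear":[-0.014,0.001,0.02],"grip":0.01},{"delta_rot":[0,0,0],"linear":[-0.014,0.001,0.02],"grip":0.01},{"delta_rot":[0,0,0],"linear":[-0.012,0,0.02],"grip":0.01},{"delta_rot":[0,0,0],"linear":[0,0,0.014],"grip":0.01},{"delta_rot":[0,0,0],"linear":[0,0,0.006],"grip":0.01},{"delta_rot":[0,0,0],"linear":[0,0,0],"grip":0.01},{"delta_rot":[0,0,0],"linear":[0,0,0],"grip":0.01},{"delta_rot":[0,0,0],"linear":[0,0,0],"grip":0.01}])

```text
t: 30.2
tool_pos: [0.5011, 0.0294, 0.0489]
tool_rot: [0.114, 3.137, -0.0]
contact_force: [0.7, 0.1, -2.2]
opening: 0.0166
grip_force: 89.2
```

```bash
python3 go.py .556 .0247 .0455 175.9
```

```text
lin total [-0.0551 -0.0007  0.0035] rows 2 each [-0.0275 -0.0003  0.0018] | t 30.2 tilt 0.12 psi 175.85 q6 -91.0
  turn about tool z -0.05 q6 after (approx, at goal) -83.0
```

Request:
jog_arm(steps=[{"delta_rot":[0,0,0],"linear":[0,0,0.003],"grip":0.01},{"delta_rot":[0,0,0],"linear":[-0.01,0,0],"grip":0.01},{"delta_rot":[0,0,0],"linear":[-0.01,0,0],"grip":0.01},{"delta_rot":[0,0,0],"linear":[-0.008,0,0],"grip":0.01},{"delta_rot":[0,0,0],"linear":[-0.005,0,0],"grip":0.01},{"delta_rot":[0,0,0],"linear":[0,0,0],"grip":0.01},{"delta_rot":[0,0,0],"linear":[0,0,0],"grip":0.01}])

```text
t: 30.9
tool_pos: [0.5333, 0.0271, 0.0445]
tool_rot: [-0.113, -3.139, -0.0]
contact_force: [-0.3, -0.6, -2.6]
opening: 0.0166
grip_force: 89.2
```

Request:
jog_arm(steps=[{"delta_rot":[0,0,0],"linear":[-0.008,-0.001,0],"grip":0.01},{"delta_rot":[0,0,0],"linear":[-0.008,0,0],"grip":0.01},{"delta_rot":[0,0,0],"linear":[-0.005,0,0],"grip":0.01},{"delta_rot":[0,0,0],"linear":[0,0,0],"grip":0.01},{"delta_rot":[0,0,0],"linear":[0,0,0],"grip":0.01}])

```text
t: 31.4
tool_pos: [0.5543, 0.0246, 0.0447]
tool_rot: [-0.114, -3.139, -0.0]
contact_force: [0.0, -0.4, -3.6]
opening: 0.0165
grip_force: 89.2
```

Request:
jog_arm(steps=[{"delta_rot":[0,0,0],"linear":[0,0,0.003],"grip":0.01},{"delta_rot":[0,0,0],"linear":[0,0,0.001],"grip":0.01},{"delta_rot":[0,0,0],"linear":[0,0,0.001],"grip":0.01},{"delta_rot":[0,0,0],"linear":[0,0,0],"grip":0.01},{"delta_rot":[0,0,0],"linear":[0,0,0],"grip":0.01},{"delta_rot":[0,0,0],"linear":[0,0,0],"grip":0.01}])

```text
t: 32.0
tool_pos: [0.5544, 0.0246, 0.0399]
tool_rot: [0.113, 3.139, 0.0]
contact_force: [-1.9, -0.0, -1.6]
opening: 0.0168
grip_force: 89.6
```

Nearly down; half a millimetre more, then release and rise.

Request:
jog_arm(steps=[{"delta_rot":[0,0,0],"linear":[0,0,0.0006],"grip":0.01},{"delta_rot":[0,0,0],"linear":[0,0,0],"grip":0.01},{"delta_rot":[0,0,0],"linear":[0,0,0],"grip":0.025},{"delta_rot":[0,0,0],"linear":[0,0,0],"grip":0.035},{"delta_rot":[0,0,0],"linear":[0,0,0],"grip":0.035},{"delta_rot":[0,0,0],"linear":[0,0,0],"grip":0.035},{"delta_rot":[0,0,0],"linear":[0,0,-0.02],"grip":0.035},{"delta_rot":[0,0,0],"linear":[0,0,-0.04],"grip":0.035},{"delta_rot":[0,0,0],"linear":[0,0,-0.05],"grip":0.035},{"delta_rot":[0,0,0],"linear":[0,0,-0.05],"grip":0.06}])

```text
t: 33.0
tool_pos: [0.5536, 0.0246, 0.2001]
tool_rot: [-0.114, -3.138, -0.0]
contact_force: [1.1, 0.3, -0.3]
opening: 0.0485
grip_force: 0.0
```

Request:
jog_arm(steps=[{"delta_rot":[0,0,0],"linear":[0,0,-0.04],"grip":0.06},{"delta_rot":[0,0,0],"linear":[0,0,0],"grip":0.06},{"delta_rot":[0,0,0],"linear":[0,0,0],"grip":0.06}])

```text
t: 33.3
tool_pos: [0.555, 0.0245, 0.2406]
tool_rot: [0.113, 3.136, -0.0]
contact_force: [-0.8, -0.0, -0.7]
opening: 0.06
grip_force: 0.0
```

```bash
cat > chk.py <<'E'
from h import *
def chk(fn):
    im,d,c=snap('wrist',fn+'.png'); o=ctrl.get_obs(); print(o['t'],o['tool_pos'],np.degrees(o['q'][5]))
    P=cloud(d,c).reshape(-1,3); A=np.array([.6625,-.013]); a=np.radians(-4.1); E=np.array([[np.cos(a),np.sin(a)],[-np.sin(a),np.cos(a)]])
    C=(P[:,:2]-A)@E.T*1000; z=P[:,2]
    for y in (-30,30):
        k=(z>.055)&(z<.075)&(abs(C[:,0]+110)<30)&(abs(C[:,1]-y)<25); r=cv2.minAreaRect(C[k].astype(np.float32)) if k.sum()>5 else None; print('block',y,k.sum(),r)
        k=(z>.0225)&(z<.031)&(abs(C[:,0]+80)<60)&(abs(C[:,1]-y)<25); print(' bar',k.sum(),cv2.minAreaRect(C[k].astype(np.float32)) if k.sum()>5 else None,z[k].mean())
    k=(z>.113)&(z<.14)&(abs(C[:,0])<60)&(abs(C[:,1])<60); print('handle',k.sum(),cv2.minAreaRect(C[k].astype(np.float32)),z[k].mean())
if __name__=='__main__':
    import sys; chk(sys.argv[1])
E
python3 chk.py w12
```

```text
33.35 [0.55395537 0.02460082 0.23840434] -91.00398772270398
block -30 375 ((-109.56109619140625, -28.737995147705078), (18.060935974121094, 23.51264190673828), 89.18955993652344)
 bar 1515 ((-76.57107543945312, -28.935871124267578), (30.303142547607422, 113.138916015625), 89.97651672363281) 0.025269520030220666
block 30 351 ((-111.98946380615234, 30.942626953125), (17.07712745666504, 23.372196197509766), 89.86770629882812)
 bar 1605 ((-78.35885620117188, 30.935157775878906), (116.68587493896484, 29.87432861328125), 0.6707942485809326) 0.025215167005422843
handle 1234 ((0.3502006530761719, 0.6041679382324219), (18.449586868286133, 97.41436767578125), 60.868568420410156) 0.12917335185915868
```

View pics/w12.png

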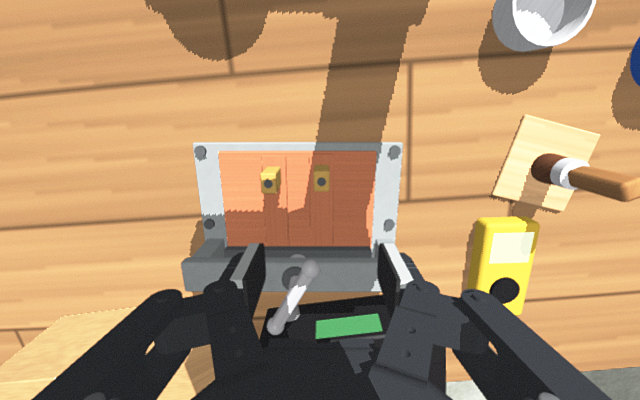

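Both straps lie straight with blocks at (270,180) and (321,180), tips ~14 mm past the screw axis under the bar. Now the T-handle.

```bash
python3 go.py .6629 -.0124 .20 146.8
```

```text
lin total [-0.1114 -0.029   0.0383] rows 3 each [-0.0371 -0.0097  0.0128] | t 33.4 tilt 0.04 psi 175.86 q6 -91.0
  turn about tool z 29.06 q6 after (approx, at goal) -58.0
```

Request:
jog_arm(steps=[{"delta_rot":[0,0,0],"linear":[-0.028,-0.0073,0.01],"grip":0.06},{"delta_rot":[0,0,0],"linear":[-0.028,-0.0073,0.01],"grip":0.06},{"delta_rot":[0,0,0],"linear":[-0.028,-0.0073,0.01],"grip":0.06},{"delta_rot":[0,0,0],"linear":[-0.0275,-0.0072,0.008],"grip":0.06},{"delta_rot":[0,0,7.3],"linear":[0,0,0],"grip":0.06},{"delta_rot":[0,0,7.3],"linear":[0,0,0],"grip":0.06},{"delta_rot":[0,0,7.3],"linear":[0,0,0],"grip":0.06},{"delta_rot":[0,0,7.2],"linear":[0,0,0],"grip":0.06},{"delta_rot":[0,0,0],"linear":[0,0,0],"grip":0.06},{"delta_rot":[0,0,0],"linear":[0,0,0],"grip":0.06}])

```text
t: 34.35
tool_pos: [0.6624, -0.0124, 0.1988]
tool_rot: [-0.894, -3.008, 0.001]
contact_force: [-0.1, -0.1, -0.6]
opening: 0.06
grip_force: 0.0
```

```bash
python3 - <<'E'
from h import *
from go import go
im,d,c=snap('wrist','w13.png'); P=cloud(d,c).reshape(-1,3); z=P[:,2]
k=(z>.113)&(z<.14)&(abs(P[:,0]-.663)<.06)&(abs(P[:,1]+.0124)<.06); r=cv2.minAreaRect((P[k][:,:2]*1000).astype(np.float32)); print('handle',k.sum(),r,z[k].mean())
go(.6629,-.0124,.107,146.8); print(ctrl.get_obs()['tool_pos'])
E
```

```text
handle 2102 ((663.510498046875, -12.6041259765625), (18.167236328125, 97.52900695800781), 56.725337982177734) 0.12985861357078393
lin total [-0.0005  0.0002  0.0924] rows 2 each [-0.0002  0.0001  0.0462] | t 34.4 tilt 0.15 psi 146.88 q6 -64.0
  turn about tool z 0.08 q6 after (approx, at goal) -58.0
[ 0.66262535 -0.01237581  0.19936921]
```

View pics/w13.png

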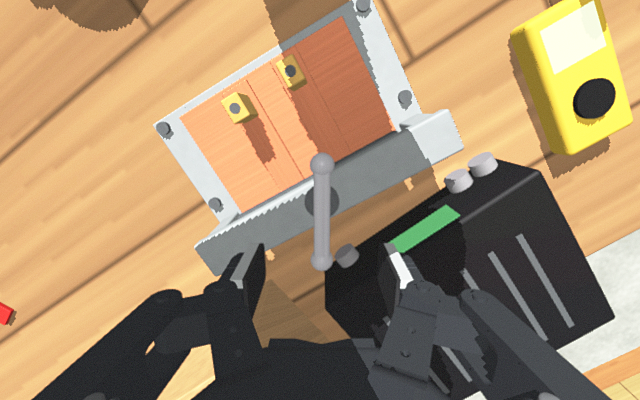

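Crossbar runs (322,160)–(321,262), aligned with the tool's x, midway between the fingers. Descend and grip.

Request:
jog_arm(steps=[{"delta_rot":[0,0,0],"linear":[0,0,0.03],"grip":0.05},{"delta_rot":[0,0,0],"linear":[0,0,0.03],"grip":0.05},{"delta_rot":[0,0,0],"linear":[0,0,0.02],"grip":0.05},{"delta_rot":[0,0,0],"linear":[0,0,0.009],"grip":0.05},{"delta_rot":[0,0,0],"linear":[0,0,0],"grip":0.005},{"delta_rot":[0,0,0],"linear":[0,0,0],"grip":0.005},{"delta_rot":[0,0,0],"linear":[0,0,0],"grip":0.005},{"delta_rot":[0,0,0],"linear":[0,0,0],"grip":0.005},{"delta_rot":[0,0,0],"linear":[0,0,0],"grip":0.005},{"delta_rot":[0,0,0],"linear":[0,0,0],"grip":0.005}], newtons=60)

```text
t: 35.4
tool_pos: [0.6641, -0.0131, 0.1141]
tool_rot: [0.898, 3.008, -0.001]
contact_force: [-3.8, -2.9, 7.3]
opening: 0.0114
grip_force: 61.0
```

Request:
jog_arm(steps=[{"delta_rot":[0,0,8],"linear":[0,0,0],"grip":0.005},{"delta_rot":[0,0,8],"linear":[0,0,0],"grip":0.005},{"delta_rot":[0,0,8],"linear":[0,0,0],"grip":0.005},{"delta_rot":[0,0,8],"linear":[0,0,0],"grip":0.005},{"delta_rot":[0,0,8],"linear":[0,0,0],"grip":0.005}])

```text
t: 35.9
tool_pos: [0.6651, -0.0125, 0.1141]
tool_rot: [1.878, 2.513, 0.004]
contact_force: [1.0, -1.2, 3.3]
opening: 0.0114
grip_force: 60.7
```

```bash
python3 - <<'E'
from h import *
o=ctrl.get_obs(); print(o['contact_force'],o['wrist_torque'],np.degrees(o['q'][5]),o['tool_pos'],np.degrees(o['q'][0]))
E
```

```text
[ 1.01782701 -1.20779441  3.30630555] [-0.09902719 -0.08849648  0.21974052] -23.955709660394728 [ 0.66505092 -0.01248561  0.11410129] -7.49131943038723
```

Request:
jog_arm(steps=[{"delta_rot":[0,0,8.2],"linear":[0,0,0],"grip":0.005},{"delta_rot":[0,0,8.2],"linear":[0,0,0],"grip":0.005},{"delta_rot":[0,0,8.2],"linear":[0,0,0],"grip":0.005},{"delta_rot":[0,0,8.2],"linear":[0,0,0],"grip":0.005},{"delta_rot":[0,0,8.2],"linear":[0,0,0],"grip":0.005},{"delta_rot":[0,0,8.2],"linear":[0,0,0],"grip":0.005},{"delta_rot":[0,0,8.2],"linear":[0,0,0],"grip":0.005},{"delta_rot":[0,0,8.2],"linear":[0,0,0],"grip":0.005},{"delta_rot":[0,0,8.2],"linear":[0,0,0],"grip":0.005},{"delta_rot":[0,0,8.2],"linear":[0,0,0],"grip":0.005}])

```text
t: 36.9
tool_pos: [0.6672, -0.0134, 0.1141]
tool_rot: [3.066, 0.664, 0.015]
contact_force: [8.9, -3.3, -1.3]
opening: 0.0115
grip_force: 60.0
```

Request:
jog_arm(steps=[{"delta_rot":[0,0,8.2],"linear":[0,0,0],"grip":0.005},{"delta_rot":[0,0,8.2],"linear":[0,0,0],"grip":0.005},{"delta_rot":[0,0,8.2],"linear":[0,0,0],"grip":0.005},{"delta_rot":[0,0,8.2],"linear":[0,0,0],"grip":0.005},{"delta_rot":[0,0,8.2],"linear":[0,0,0],"grip":0.005},{"delta_rot":[0,0,8.2],"linear":[0,0,0],"grip":0.005},{"delta_rot":[0,0,8.2],"linear":[0,0,0],"grip":0.005},{"delta_rot":[0,0,8.2],"linear":[0,0,0],"grip":0.005},{"delta_rot":[0,0,8.2],"linear":[0,0,0],"grip":0.005},{"delta_rot":[0,0,0],"linear":[0,0,0],"grip":0.005}])

```text
t: 37.9
tool_pos: [0.6667, -0.0155, 0.1141]
tool_rot: [2.855, -1.308, 0.016]
contact_force: [7.4, -9.8, -0.6]
opening: 0.0116
grip_force: 60.2
```

```bash
python3 - <<'E'
from h import *
from go import psi
o=ctrl.get_obs(); print(o['contact_force'],o['wrist_torque'],np.degrees(o['q'][5]),o['tool_pos'],psi(o)[0],o['opening'],o['grip_force'])
E
```

```text
[ 7.43847797 -9.83869813 -0.62961258] [-1.43257187 -0.8544537  -0.203644  ] 131.6878983463136 [ 0.66667453 -0.01552295  0.11412763] -49.2391897436751 0.01156260922131721 60.15155911445618
```

Request:
jog_arm(steps=[{"delta_rot":[0,0,0],"linear":[0,0,0],"grip":0.03},{"delta_rot":[0,0,0],"linear":[0,0,0],"grip":0.05},{"delta_rot":[0,0,0],"linear":[0,0,0],"grip":0.05},{"delta_rot":[0,0,0],"linear":[0,0,-0.02],"grip":0.05},{"delta_rot":[0,0,0],"linear":[0,0,-0.04],"grip":0.05},{"delta_rot":[0,0,0],"linear":[0,0,-0.03],"grip":0.05},{"delta_rot":[0,0,-8],"linear":[0,0,0],"grip":0.05},{"delta_rot":[0,0,-8],"linear":[0,0,0],"grip":0.05},{"delta_rot":[0,0,-8],"linear":[0,0,0],"grip":0.05},{"delta_rot":[0,0,-8],"linear":[0,0,0],"grip":0.05}])

```text
t: 38.9
tool_pos: [0.6632, -0.0119, 0.2019]
tool_rot: [-3.108, 0.455, 0.0]
contact_force: [0.6, 0.8, -0.1]
opening: 0.0503
grip_force: 0.0
```

Request:
jog_arm(steps=[{"delta_rot":[0,0,-8.2],"linear":[0,0,0],"grip":0.05},{"delta_rot":[0,0,-8.2],"linear":[0,0,0],"grip":0.05},{"delta_rot":[0,0,-8.2],"linear":[0,0,0],"grip":0.05},{"delta_rot":[0,0,-8.2],"linear":[0,0,0],"grip":0.05},{"delta_rot":[0,0,-8.2],"linear":[0,0,0],"grip":0.05},{"delta_rot":[0,0,-8.2],"linear":[0,0,0],"grip":0.05},{"delta_rot":[0,0,-8.2],"linear":[0,0,0],"grip":0.05},{"delta_rot":[0,0,-8.2],"linear":[0,0,0],"grip":0.05},{"delta_rot":[0,0,-8.2],"linear":[0,0,0],"grip":0.05},{"delta_rot":[0,0,-8.2],"linear":[0,0,0],"grip":0.05}])

```text
t: 39.9
tool_pos: [0.6632, -0.0118, 0.2019]
tool_rot: [-2.644, -1.695, -0.0]
contact_force: [0.2, -0.1, 0.2]
opening: 0.0498
grip_force: 0.0
```

Request:
jog_arm(steps=[{"delta_rot":[0,0,-8.2],"linear":[0,0,0],"grip":0.05},{"delta_rot":[0,0,-8.2],"linear":[0,0,0],"grip":0.05},{"delta_rot":[0,0,-8.2],"linear":[0,0,0],"grip":0.05},{"delta_rot":[0,0,-8.2],"linear":[0,0,0],"grip":0.05},{"delta_rot":[0,0,-8.2],"linear":[0,0,0],"grip":0.05},{"delta_rot":[0,0,-8.2],"linear":[0,0,0],"grip":0.05},{"delta_rot":[0,0,-8.2],"linear":[0,0,0],"grip":0.05},{"delta_rot":[0,0,-8.2],"linear":[0,0,0],"grip":0.05},{"delta_rot":[0,0,0],"linear":[0,0,0],"grip":0.05},{"delta_rot":[0,0,0],"linear":[0,0,0],"grip":0.05}])

```text
t: 40.9
tool_pos: [0.6633, -0.0121, 0.2019]
tool_rot: [-1.317, -2.852, -0.0]
contact_force: [0.7, -0.2, 0.5]
opening: 0.0502
grip_force: 0.0
```

```bash
python3 - <<'E'
from h import *
from go import go
im,d,c=snap('wrist','w14.png'); P=cloud(d,c).reshape(-1,3); z=P[:,2]
k=(z>.113)&(z<.14)&(abs(P[:,0]-.664)<.06)&(abs(P[:,1]+.0124)<.06); r=cv2.minAreaRect((P[k][:,:2]*1000).astype(np.float32)); print('handle',k.sum(),r,z[k].mean())
go(r[0][0]/1000,r[0][1]/1000,.112,r[2]); print(ctrl.get_obs()['tool_pos'])
E
```

```text
handle 2051 ((663.7728271484375, -12.248966217041016), (18.72146224975586, 96.85613250732422), 40.389305114746094) 0.12984080998011857
lin total [-0.0004  0.0003  0.09  ] rows 2 each [-0.0002  0.0002  0.045 ] | t 41.0 tilt 0.02 psi 130.43 q6 -48.0
  turn about tool z 90.04 q6 after (approx, at goal) 49.0
[ 0.66327308 -0.01220114  0.20199082]
```

Request:
jog_arm(steps=[{"delta_rot":[0,0,0],"linear":[0,0,0.03],"grip":0.05},{"delta_rot":[0,0,0],"linear":[0,0,0.03],"grip":0.05},{"delta_rot":[0,0,0],"linear":[0,0,0.02],"grip":0.05},{"delta_rot":[0,0,0],"linear":[0,0,0.008],"grip":0.05},{"delta_rot":[0,0,0],"linear":[0,0,0],"grip":0.005},{"delta_rot":[0,0,0],"linear":[0,0,0],"grip":0.005},{"delta_rot":[0,0,0],"linear":[0,0,0],"grip":0.005},{"delta_rot":[0,0,0],"linear":[0,0,0],"grip":0.005},{"delta_rot":[0,0,0],"linear":[0,0,0],"grip":0.005},{"delta_rot":[0,0,0],"linear":[0,0,0],"grip":0.005}])

```text
t: 41.95
tool_pos: [0.6644, -0.0128, 0.1163]
tool_rot: [1.313, 2.851, 0.001]
contact_force: [-2.7, -0.3, 5.4]
opening: 0.0113
grip_force: 61.2
```

Request:
jog_arm(steps=[{"delta_rot":[0,0,6],"linear":[0,0,0],"grip":0.005},{"delta_rot":[0,0,6],"linear":[0,0,0],"grip":0.005},{"delta_rot":[0,0,6],"linear":[0,0,0],"grip":0.005},{"delta_rot":[0,0,6],"linear":[0,0,0],"grip":0.005},{"delta_rot":[0,0,6],"linear":[0,0,0],"grip":0.005},{"delta_rot":[0,0,6],"linear":[0,0,0],"grip":0.005},{"delta_rot":[0,0,6],"linear":[0,0,0],"grip":0.005},{"delta_rot":[0,0,6],"linear":[0,0,0],"grip":0.005},{"delta_rot":[0,0,6],"linear":[0,0,0],"grip":0.005},{"delta_rot":[0,0,0],"linear":[0,0,0],"grip":0.005}])

```text
t: 42.95
tool_pos: [0.6659, -0.0124, 0.1163]
tool_rot: [2.463, 1.943, 0.009]
contact_force: [5.4, 0.0, 3.6]
opening: 0.0117
grip_force: 60.9
```

```bash
cat > st.py <<'E'
from h import *
from go import psi
o=ctrl.get_obs(); p=psi(o)[0]; print(o['contact_force'],o['wrist_torque'],np.degrees(o['q'][5]),o['tool_pos'],'psi',p,'handle rad',np.radians(225.5+130.4-p))
E
python3 st.py
```

```text
[5.35823697 0.03789292 3.64506348] [ 0.01446543 -0.87492745 -0.06179837] 5.943704107014987 [ 0.66594611 -0.01239307  0.11630135] psi 76.55920085147656 handle rad 4.875416680293906
```

Request:
jog_arm(steps=[{"delta_rot":[0,0,4],"linear":[0,0,0],"grip":0.005},{"delta_rot":[0,0,4],"linear":[0,0,0],"grip":0.005},{"delta_rot":[0,0,4],"linear":[0,0,0],"grip":0.005}])

```text
t: 43.25
tool_pos: [0.6663, -0.0125, 0.1163]
tool_rot: [2.652, 1.675, 0.01]
contact_force: [6.6, 0.3, 2.8]
opening: 0.0111
grip_force: 60.8
```

```bash
python3 st.py
```

```text
[6.61100302 0.33945085 2.75793162] [-0.01470767 -1.01678301  0.2319034 ] 17.937162417529628 [ 0.66628108 -0.01253707  0.11632617] psi 64.56761545249552 handle rad 5.084709328040204
```

Request:
jog_arm(steps=[{"delta_rot":[0,0,2],"linear":[0,0,0],"grip":0.005},{"delta_rot":[0,0,2],"linear":[0,0,0],"grip":0.005},{"delta_rot":[0,0,2],"linear":[0,0,0],"grip":0.005}])

```text
t: 43.55
tool_pos: [0.6664, -0.0126, 0.1163]
tool_rot: [2.735, 1.536, 0.011]
contact_force: [7.9, 0.6, 1.6]
opening: 0.0116
grip_force: 60.7
```

```bash
python3 st.py
```

```text
[7.92674469 0.62350328 1.5573665 ] [-0.04637483 -1.14120063  0.20424511] 23.85503248369488 [ 0.66643243 -0.01263502  0.11631916] psi 58.646112096854644 handle rad 5.188059058264029
```

Request:
jog_arm(steps=[{"delta_rot":[0,0,0],"linear":[0,0,0],"grip":0.005},{"delta_rot":[0,0,0],"linear":[0,0,0],"grip":0.03},{"delta_rot":[0,0,0],"linear":[0,0,0],"grip":0.05},{"delta_rot":[0,0,0],"linear":[0,0,0],"grip":0.05},{"delta_rot":[0,0,0],"linear":[0,0,-0.02],"grip":0.05},{"delta_rot":[0,0,0],"linear":[0,0,-0.04],"grip":0.05},{"delta_rot":[0,0,0],"linear":[0,0,-0.05],"grip":0.05},{"delta_rot":[0,0,0],"linear":[0,0,-0.05],"grip":0.05},{"delta_rot":[0,0,0],"linear":[0,0,0],"grip":0.05},{"delta_rot":[0,0,0],"linear":[0,0,0],"grip":0.05}])

```text
t: 44.55
tool_pos: [0.664, -0.0126, 0.2764]
tool_rot: [2.738, 1.536, 0.005]
contact_force: [-0.1, 0.5, -1.1]
opening: 0.0499
grip_force: 0.0
```

```bash
python3 chk.py w15; python3 go.py .50 -.08 .30 175
```

```text
44.6 [ 0.66303526 -0.01247109  0.27372325] 23.92042091602105
block -30 290 ((-107.07809448242188, -29.33696746826172), (23.631065368652344, 18.82122039794922), 0.16988317668437958)
 bar 1138 ((-79.38787841796875, -29.244808197021484), (106.29663848876953, 30.509246826171875), 0.04758604243397713) 0.02519672604211851
block 30 305 ((-109.9266586303711, 31.008136749267578), (17.891864776611328, 24.023832321166992), 88.96881866455078)
 bar 1223 ((-80.62979125976562, 30.124309539794922), (29.00160789489746, 108.50178527832031), 89.8956069946289) 0.02524724779744252
handle 1226 ((2.3433046340942383, -0.09603118896484375), (96.20965576171875, 18.23055648803711), 62.82738494873047) 0.129789026562992
lin total [-0.1426 -0.1039 -0.0262] rows 4 each [-0.0357 -0.026  -0.0065] | t 44.6 tilt 0.04 psi 58.58 q6 24.0
  turn about tool z -116.42 q6 after (approx, at goal) -94.0
```

```bash
python3 - <<'E'
from h import *
def cl(im,d,c): return cloud(d,c).reshape(-1,3)
z0=np.load('scene0.npz'); P0=cl(z0['im'],z0['d'],{k:z0[k] for k in 'KDRt'}); P1=cl(*snap('scene'))
def st(P,x,y,r,lo,hi):
    k=(np.hypot(P[:,0]-x,P[:,1]-y)<r)&(P[:,2]>lo)&(P[:,2]<hi); return k.sum(),P[k].mean(0).round(4)
for n,a in dict(pot=(.421,.3,.06,.034,.05),brushtop=(.57,.325,.03,.1,.14),meter=(.69,.28,.06,.03,.05),radio=(.83,-.02,.1,.08,.11),carton=(.8,-.3,.12,.115,.15)).items(): print(n,st(P0,*a),st(P1,*a))
E
```

```text
pot (np.int64(146), array([0.4246, 0.3034, 0.0396])) (np.int64(75), array([0.4122, 0.2969, 0.0401]))
brushtop (np.int64(31), array([0.5891, 0.3375, 0.1225])) (np.int64(83), array([0.5784, 0.3272, 0.1188]))
meter (np.int64(601), array([0.6974, 0.2771, 0.0337])) (np.int64(606), array([0.6975, 0.2773, 0.0336]))
radio (np.int64(2118), array([0.8408, 0.0027, 0.0946])) (np.int64(2121), array([0.8406, 0.0026, 0.0945]))
carton (np.int64(2382), array([ 0.8303, -0.2919,  0.1293])) (np.int64(2389), array([ 0.83  , -0.2918,  0.1293]))
```

```bash
python3 -c "
from station import ctrl
print(ctrl.finish_job())"
```

```text
the job is handed in; nothing more can be done
None
```

The job is handed in: brush dipped, dabbed and standing on its coaster, both straps lying straight under the pressure bar, and the T-handle at about 5.19 rad (bar pushed back an estimated 3.5 mm); the pot is standing but read about 14 mm off at the last check (cause not established), while the radio, carton and meter read unmoved.

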